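# Fit, cap and clip the outlets of a dosing unit

### The job

Fit and blank off the loose outlets of the detergent dosing unit. Slide its clear hood fully open and stand every outlet from the worktop upright in a pocket of the bay, the mouth of its white clip to the front; press its black cap down until it clicks home, and only then squeeze the clip shut with the clip pliers (never with the fingers themselves) until it snaps. At last lay the pliers flat on the grey mat again and slide the hood fully shut, leaving the two little bottles beside and behind the work where they are.

Things in the scene. Friction and masses are not known exactly. Their poses are not given: they have to be found in the camera images.
- dosing_unit: Fixed unit: white pump cover on its left (y = 102 to 290 mm), bay on its right (y = -98 to 98). Origin: middle of the bay, on the worktop; z up, x to the back wall (at 56 mm, 98 high), y left. Three square pockets 48 mm wide, centres x = 0, y = -62, 0, 62 mm, floor 10 mm and rims 15 mm above the worktop. Front rail x = -55 to -46 mm, 9 mm high. End plate 90 mm high at y = -101.
- hood (a joint): Clear L-shaped hood (front and top pane, 200 mm wide, top 98 mm above the worktop) that covers the port bay from above and in front. Metres slid to the left (+y of the unit): 0 fully shut, 0.196 fully open over the pump cover. About 2 N of friction; it stays where it is left. Mind the wall shelf above: its front edge is at world x = 0.59, its underside 0.51 m above the worktop.
- hood_handle (a point): Grip point of the hood's black handle, an upright block 40 (unit x) by 16 (unit y) by 32 mm high standing on a 3 mm plate near the front of the hood's top, midway along; its top is 14 mm above this point. It moves with the hood. Pinch it from above across its 16 mm.
- mat: Grey rubber mat, 130 (x) by 200 (y) by 3 mm, fixed on the worktop in front of the unit; origin at its centre, on the worktop.
- pliers: Loose clip pliers lying flat, 180 mm long, 24 mm high, 0.22 kg, hinged and sprung open; this is the half with its handle on +y. Origin on the pivot axis, underside; z up, x to the jaws, midway between them when open; squeezed by joint angle t, the middle line is t/2 clockwise of x. Jaws 6 to 18 mm above the underside, biting 40 to 64 mm ahead of the pivot, 35 mm apart open, each 8.5 mm thick.
- pliers_grip (a point): Midway between the handles' flat grips (44 mm long, 24 mm high) of the open pliers: 60 mm behind the pivot, 12 mm above the underside, near the balance point. Across the outsides there: about 65 mm open, 40 mm with the jaws 12 mm apart. The handles end 115 mm behind the pivot.
- pliers_arm (a joint): Angle of the pliers in rad: 0 open (the spring returns it there), about 0.42 when the jaws are 12 mm apart, stop at 0.46. The spring pushes each handle outwards with about 7 N open, 12 N closed; fingers set 4 to 6 mm narrower than the open handles hold the pliers without closing them much.
- outlet_a: Loose outlet (2 or 3 are present) standing on the worktop, 0.45 kg, 73 mm high with its cap up: heavy round grey foot 44 mm wide, 5 mm high, spigot, black cap, white snap clip 38 mm wide round the spigot. Origin: on its axis at the underside; z up; the clip's two ears stick out along -x, 20 to 40 mm from the axis, 15 to 29 mm above the underside.
- cap_a (a joint): Metres the black cap of this outlet has been pressed down: 0 up, 0.015 fully home. A detent pushes it back up until about 0.009 and snaps it home beyond; it takes about 10 N. The cap's rim is 39 mm wide and 8 mm thick, its top 73 mm above the outlet's underside while up, 58 mm when home; grip it across the rim to lift the outlet.
- clip_a (a joint): Angle in rad of each half of the white clip: 0 open (ears 24 mm over their outsides), about 0.12 snapped shut (11 to 12 mm over their outsides). It springs open if let go before about 0.066 and snaps shut beyond; it takes about 8 N on each ear.
- clip_a_mouth (a point): Point midway between the clip's two ears, where the jaws should press: 33 mm from the axis along -x of the outlet, 22 mm above its underside. The ears are 14 mm high and 5 mm thick.
- ear_a: The left (+y) ear of that clip; its origin lies on the clip's hinge, 22 mm behind the axis.
- outlet_b: Loose outlet (2 or 3 are present) standing on the worktop, 0.45 kg, 73 mm high with its cap up: heavy round grey foot 44 mm wide, 5 mm high, spigot, black cap, white snap clip 38 mm wide round the spigot. Origin: on its axis at the underside; z up; the clip's two ears stick out along -x, 20 to 40 mm from the axis, 15 to 29 mm above the underside.
- cap_b (a joint): Metres the black cap of this outlet has been pressed down: 0 up, 0.015 fully home. A detent pushes it back up until about 0.009 and snaps it home beyond; it takes about 10 N. The cap's rim is 39 mm wide and 8 mm thick, its top 73 mm above the outlet's underside while up, 58 mm when home; grip it across the rim to lift the outlet.
- clip_b (a joint): Angle in rad of each half of the white clip: 0 open (ears 24 mm over their outsides), about 0.12 snapped shut (11 to 12 mm over their outsides). It springs open if let go before about 0.066 and snaps shut beyond; it takes about 8 N on each ear.
- clip_b_mouth (a point): Point midway between the clip's two ears, where the jaws should press: 33 mm from the axis along -x of the outlet, 22 mm above its underside. The ears are 14 mm high and 5 mm thick.
- ear_b: The left (+y) ear of that clip; its origin lies on the clip's hinge, 22 mm behind the axis.
- outlet_c: Loose outlet (2 or 3 are present) standing on the worktop, 0.45 kg, 73 mm high with its cap up: heavy round grey foot 44 mm wide, 5 mm high, spigot, black cap, white snap clip 38 mm wide round the spigot. Origin: on its axis at the underside; z up; the clip's two ears stick out along -x, 20 to 40 mm from the axis, 15 to 29 mm above the underside.
- cap_c (a joint): Metres the black cap of this outlet has been pressed down: 0 up, 0.015 fully home. A detent pushes it back up until about 0.009 and snaps it home beyond; it takes about 10 N. The cap's rim is 39 mm wide and 8 mm thick, its top 73 mm above the outlet's underside while up, 58 mm when home; grip it across the rim to lift the outlet.
- clip_c (a joint): Angle in rad of each half of the white clip: 0 open (ears 24 mm over their outsides), about 0.12 snapped shut (11 to 12 mm over their outsides). It springs open if let go before about 0.066 and snaps shut beyond; it takes about 8 N on each ear.
- clip_c_mouth (a point): Point midway between the clip's two ears, where the jaws should press: 33 mm from the axis along -x of the outlet, 22 mm above its underside. The ears are 14 mm high and 5 mm thick.
- ear_c: The left (+y) ear of that clip; its origin lies on the clip's hinge, 22 mm behind the axis.
- stain_roller: Bystander behind the unit: small upright roll-on bottle with a yellow cap, 36 x 42 x 106 mm, origin at its underside.
- dropper: Bystander at the front left: small brown dropper bottle, 33 mm wide, 102 mm high, origin at its underside.

How it is judged:
On the way, in this order (a step that is already met when the one before it is completed fails the run):
1. the hood is slid open (value of joint hood above 0.16 m), for 0.2 s.
2. every outlet stands in a pocket of the unit, its cap home and its clip snapped shut (z of outlet_a in the frame of dosing_unit between 0.0085 and 0.0125 m and x of outlet_a in the frame of dosing_unit between -0.006 and 0.006 m and angle between each of outlet_a, outlet_b, outlet_c's own z axis and vertical below 0.06 rad and x of each of clip_a_mouth, clip_b_mouth, clip_c_mouth in the frame of dosing_unit below -0.02 m and z of outlet_b in the frame of dosing_unit between 0.0085 and 0.0125 m and x of outlet_b in the frame of dosing_unit between -0.006 and 0.006 m and z of outlet_c in the frame of dosing_unit between 0.0085 and 0.0125 m and x of outlet_c in the frame of dosing_unit between -0.006 and 0.006 m and value of joint each of cap_a, cap_b, cap_c above 0.0125 m and value of joint each of clip_a, clip_b, clip_c above 0.095 rad), for 0.2 s.
At the end, for the whole second after the job is handed in: Every outlet stands upright on the floor of a pocket, mouth to the front, its cap home (at least 12.5 of 15 mm) and its clip shut (at least 0.095 rad); the hood is shut to within 6 mm; the pliers lie flat and still with pivot and grips over the mat (all of step 2 and value of joint hood below 0.006 m and x of pliers in the frame of mat between -0.065 and 0.065 m and x of pliers_grip in the frame of mat between -0.065 and 0.065 m and y of pliers in the frame of mat between -0.1 and 0.1 m and y of pliers_grip in the frame of mat between -0.1 and 0.1 m and height (world z) of pliers below 0.008 m and angle between pliers's own z axis and vertical below 0.1 rad and linear speed of pliers below 0.02 m/s); the robot touches nothing.
It fails at once if a clip is closed before its cap is home ((value of joint clip_a above 0.085 rad and value of joint cap_a below 0.011 m) or (value of joint clip_b above 0.085 rad and value of joint cap_b below 0.011 m) or (value of joint clip_c above 0.085 rad and value of joint cap_c below 0.011 m)).
It fails at once if a clip is pinched with the fingers (contact force between the fingers and ear_a above 6 N or contact force between the fingers and ear_b above 6 N or contact force between the fingers and ear_c above 6 N).
It fails at once if a little bottle is shoved away or knocked over (distance of any of stain_roller, dropper from where it was at the start of the episode above 0.03 m or angle between any of stain_roller, dropper's own z axis and vertical above 0.5 rad).
Of outlet_a, outlet_b, outlet_c only 2 to 3 are there at a start; the rules pass over those that are not, and their reading is None.
At some moment in a run one of pliers may be knocked a few centimetres aside while the robot is not near it.
Once in a run the grip may slacken for a moment while it holds something.
It also fails if it takes over 210 s, if anything falls off the work surface, if the arm or the gripper's body presses on something with over 40 N, if the wrist force passes 120 N, or if a joint passes its speed limit or range.

### The arm

A 6-joint arm with a two-finger parallel gripper is mounted at the origin on a cart in front of the work surface, level with it; the furniture and walls round the work are solid. World frame = base frame: x ahead of the robot, y to its left, z up, the work surface at z = 0. Lengths are in m, angles in rad, forces in N, time in s.
With the tool pointing down it reaches from about 0.275 to 0.725 m from the base axis. Payload 15.9 kg.
Tool frame: the origin (TCP) lies at the very end of the fingers, on their centre line; the grasp point (between the pads) lies 19 mm behind it (env.tcp_to_grasp is the distance from the TCP to the grasp point, in m); z points along the fingers, y is the direction in which the jaws open and shut (so a half turn about z gives the same grasp; the last joint's range is limited). The gripper opens to 85 mm and grips with 20 to 120 N. Pads are 22 mm wide; open, the fingers measure 114 mm over their backs; the gripper's body (76 mm by 85 mm) begins 54 mm behind the grasp point. The pads swing forward as they close: fully open they stand 13 mm farther back than shut.
Start: joints at [1.244, 0.213, -0.034, 1.323, 0, 1.571], TCP at [0.161, 0.474, 0.208] pointing down, gripper open.
Joint ranges: [-2.98, 2.98], [-0.74, 1.72], [-1.14, 1.35], [-2.1, 2.04], [-1.57, 1.44], [-3.14, 3.14]. Speed limits (rad/s): [1.89, 1.89, 2.39, 2.57, 3.14, 3.14].

### API

Orientations are given as a rotation vector (axis times angle).
In Python, from station import env gives the robot as it stands. The module is installed in compiled form; this text tells all that it offers.
- The arm moves only by the tool drive_tool, never from a script. Its arguments are lists of equal length, an entry for each row: "fingers": the closure, from 0 (fully open) to 1 (shut); "dp": the shift along the tool's x, y, z normalised to -1 to 1, where 1 is 100 mm, a list of three; "rotation": the turn, a rotation vector about the tool's x, y, z normalised to -1 to 1, where 1 is 6 degrees, a list of three. In form: {"fingers": [fingers, ...], "dp": [[dx, dy, dz], ...], "rotation": [[rx, ry, rz], ...]}. A call has 1 to 12 rows; each row shifts and turns the commanded pose from where the row before left it, along the tool's axes as they then stand; what a row does not reach is not made up. A row lasts 1/12 s, in which the tool goes at most 41.7 mm and 7.16 degrees, less where a joint would pass 70% of its speed; a pose out of reach is approached as far as the arm can. A call with a number of a shift or a turn outside -1 to 1 is refused whole. A call with a gripper value outside its range is refused whole. The fingers move at their own pace and stop on an object; "newtons" is the grip in N (left out, the last holds). Time passes only in rows, so rows that do not move let the fingers close. It gives the time, the measured TCP pose, the force and the opening at its end, in the units of the state.
- env.get_state(): the state, without advancing time (a new reading comes with each control period).
- env.get_image(name): name is "scene" or "top" or "wrist"; returns a dict with "img" (420x560x3 uint8, red, green, blue), "range_z" (420x560 float32, m along the optical axis (not along the pixel's ray), 0 where there is no reading), "fovy" (degrees; the focal length in pixels is half the picture's height over the tangent of half this angle, whatever the lens; pixels are square), "cx", "cy" (the principal point, pixels), "R" (3x3) and "t" (3): a world point X has camera coordinates R X + t; the wrist camera has in their place "hand_eye" (4x4, takes a point from camera to tool coordinates, whose origin is the TCP and whose axes are the flange's). Camera axes: x right, y down, z forward; pixel columns grow to the right and rows downward; lengths in m; the calibration is good to about 2 mm. A picture is of the moment at which its call begins: read the wrist's pose just before it.
- env.sign_off(): hands the job in, once; it reports no verdict.
The state is a dict: "clock": time; "qpos": joint angles; "dq": joint speeds; "joint_torque": joint torques, N m; "ee_pos": TCP position; "orientation": TCP orientation; "wrist_force": force on the tool from outside, world axes, zero at the start; "ft_torque": the same for the moment, N m; "opening": opening from 0.0 (shut) to 1.0 (fully open).
Only numpy, scipy, OpenCV 4.12 (cv2) and the standard library are available. Lean on these libraries where they do the work, as an engineer would, in place of code of your own. Each camera call takes 0.05 s, during which the arm holds its last target. There are 200 camera calls.

## Working session

There is one attempt and no reset: what is moved stays moved. The work goes in short steps, Python scripts to look and compute and a tool call to move; the robot and the scene stay as the last step left them, time stands still between calls to the robot, and variables do not carry over. Pictures are saved under pics/ and viewed, about 12 in all and at most 16, crops included, and the job is handed in when it is done.

Besides the shell and the picture viewer there is one more tool, called after "Emit:" as name(argument=value, ...) on one line, values as JSON. drive_tool: Moves the arm, as the interface text tells. Scaled input: -1 to 1 covers 100 mm each way for a shift and 6 degrees each way for a turn. Its arguments: {"type":"object","properties":{"fingers":{"type":"array","items":{"type":"number"}},"dp":{"type":"array","items":{"type":"array","items":{"type":"number"}}},"rotation":{"type":"array","items":{"type":"array","items":{"type":"number"}}},"newtons":{"type":"number"}},"required":["fingers","dp","rotation"]}

```bash
mkdir -p pics; cat > h.py <<'E'
import numpy as np, cv2, pickle
from scipy.spatial.transform import Rotation as Ro
from station import env
def cam(name):
    s=env.get_state(); d=env.get_image(name)
    f=d['img'].shape[0]/2/np.tan(np.radians(d['fovy'])/2)
    if name=='wrist':
        T=np.array(d['hand_eye']); Rt=Ro.from_rotvec(s['orientation']).as_matrix()
        Rcw=Rt@T[:3,:3]; c=Rt@T[:3,3]+np.array(s['ee_pos'])
    else:
        R=np.array(d['R']); Rcw=R.T; c=-R.T@np.array(d['t'])
    return dict(img=d['img'],z=d['range_z'],f=f,cx=d['cx'],cy=d['cy'],R=Rcw,c=c)
def cloud(k):
    v,u=np.mgrid[:k['z'].shape[0],:k['z'].shape[1]]
    z=k['z']; P=np.stack([(u-k['cx'])/k['f']*z,(v-k['cy'])/k['f']*z,z],-1)
    W=P@k['R'].T+k['c']; W[z==0]=np.nan; return W
def ray(k,u,v,h):
    d=k['R']@np.array([(u-k['cx'])/k['f'],(v-k['cy'])/k['f'],1]); return k['c']+d*(h-k['c'][2])/d[2]
def proj(k,X):
    p=k['R'].T@(np.array(X)-k['c']); return k['cx']+k['f']*p[0]/p[2],k['cy']+k['f']*p[1]/p[2]
def save(k,n,crop=None,s=1):
    im=k['img'][:,:,::-1]
    if crop: im=im[crop[1]:crop[3],crop[0]:crop[2]]
    cv2.imwrite('pics/'+n,cv2.resize(im,None,fx=s,fy=s,interpolation=cv2.INTER_CUBIC))
E
python3 - <<'E'
from h import *
s=env.get_state(); print(s, env.tcp_to_grasp)
ks={n:cam(n) for n in ['scene','top']}
pickle.dump(ks,open('k0.pkl','wb'))
for n in ks: save(ks[n],n+'0.png',s=1.4); print(n,ks[n]['c'],ks[n]['R'][:,2])
E
```

```text
{'clock': 0.0, 'qpos': array([ 1.24399688e+00,  2.13346805e-01, -3.50560035e-02,  1.32353643e+00,
       -1.83132802e-05,  1.57079409e+00]), 'dq': array([-0.00111257, -0.00236365,  0.00134143, -0.00189966, -0.00088011,
       -0.00056552]), 'joint_torque': array([-1.15969775e-03, -6.86157417e+01,  4.87121701e+01,  1.72437279e-02,
       -2.21005644e-04, -1.62198251e-05]), 'ee_pos': array([0.16038972, 0.47317269, 0.2077221 ]), 'orientation': array([-5.11023257e-01, -3.09958092e+00,  1.77595491e-03]), 'wrist_force': array([ 0.21342339,  0.03182947, -0.55606099]), 'ft_torque': array([-0.03316973,  0.0386067 ,  0.01961158]), 'opening': 0.9998682672861943} 0.0187
scene [-0.21176538  0.54992869  0.68864596] [ 0.69057785 -0.44302094 -0.57169457]
top [0.45060407 0.08985745 0.97482956] [ 0.06748121 -0.02544155 -0.99739612]
```

View pics/scene0.png

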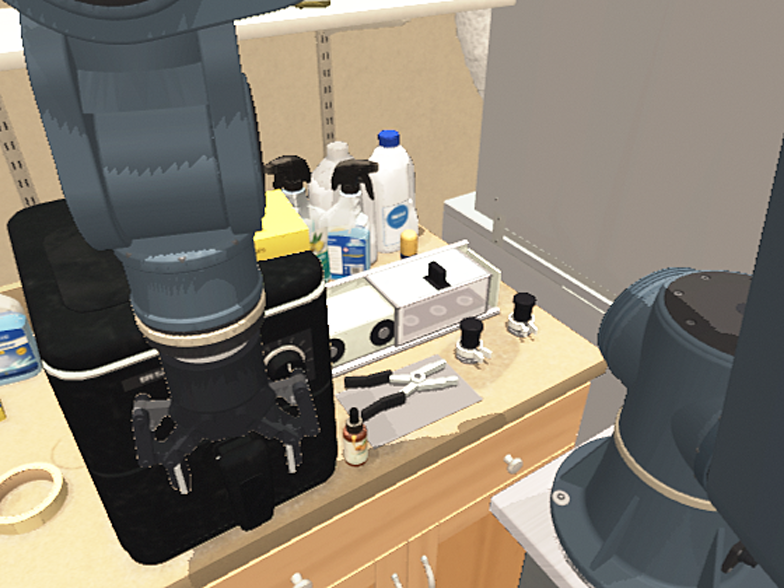

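View pics/top0.png

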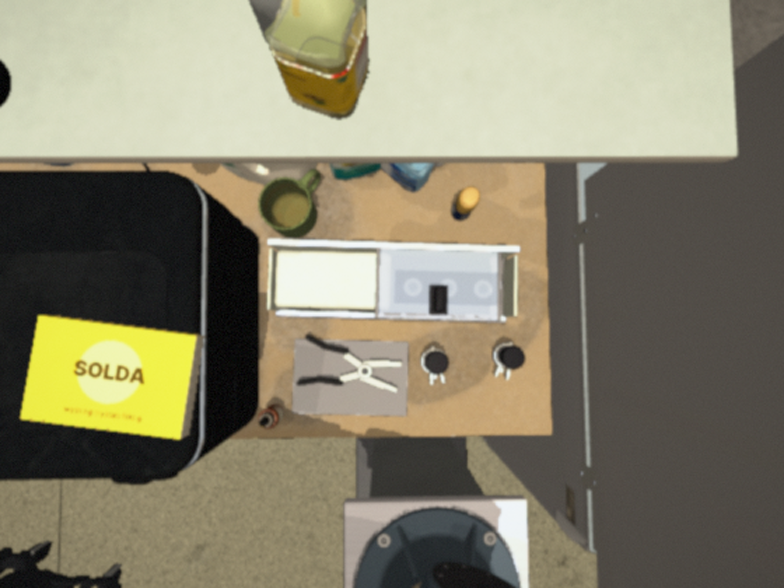

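The top view shows two outlets (caps at about (435,361) and (510,357) in the 1.4x picture), the pliers at (364,371) with their jaws to the right, the hood handle at (438,299) and the dropper at (268,416). The scene view shows the same items, and there is a tall grey cabinet on the right.

```bash
python3 - <<'E'
from h import *
ks=pickle.load(open('k0.pkl','rb')); k=ks['top']
W=cloud(k); 
def px(n,u,v,h): print(n,ray(k,u/1.4,v/1.4,h).round(3), 'cloud',W[int(v/1.4),int(u/1.4)].round(3))
px('capR',510,357,.073);px('capL',435,361,.073);px('handle',438,297,.13);px('pivot',364,371,.02)
px('grip',318,362,.012);px('backL',269,242,.098);px('backR',519,249,.098);px('railL',275,314,.009);px('railR',505,320,.009)
px('matTL',294,340,.003);px('matBR',407,415,.003);px('matTR',407,342,.003);px('roller',467,198,.106);px('dropper',268,410,.1)
px('edge',330,425,0);px('rightedge',548,300,0);px('shelf',400,157,.51); px('cab',590,400,.3);px('oven',205,300,.3); px('plate',517,280,.09)
px('hoodL',378,280,.098);px('hoodR',500,285,.098)
g=cv2.cvtColor(k['img'],cv2.COLOR_RGB2HSV)
m=((g[:,:,2]<50)).astype(np.uint8)
n,l,st,ce=cv2.connectedComponentsWithStats(m)
for i in range(1,n):
  if st[i,4]>30 and 180<ce[i,0]<400 and 180<ce[i,1]<320: print(st[i],ce[i], ray(k,*ce[i],.073).round(4), np.nanmedian(W[l==i],0).round(4))
# ears white around caps
for cu,cv in [(435,361),(510,357)]:
  cu/=1.4;cv/=1.4
  sub=W[int(cv)-12:int(cv)+28,int(cu)-20:int(cu)+20].reshape(-1,3); col=k['img'][int(cv)-12:int(cv)+28,int(cu)-20:int(cu)+20].reshape(-1,3)
  w=(col.min(1)>170)&(sub[:,2]>.01)&(sub[:,2]<.06); print(w.sum(), sub[w].mean(0).round(4))
save(k,'crop_top.png',(180,165,400,315),3.5)
E
```

```text
capR [ 0.4   -0.12   0.073] cloud [ 0.4   -0.119  0.072]
capL [0.395 0.004 0.073] cloud [0.397 0.005 0.073]
handle [0.496 0.003 0.13 ] cloud [0.497 0.005 0.132]
pivot [0.376 0.122 0.02 ] cloud [0.376 0.121 0.028]
grip [0.391 0.202 0.012] cloud [0.393 0.202 0.007]
backL [0.588 0.27  0.098] cloud [0.59  0.269 0.103]
backR [ 0.575 -0.132  0.098] cloud [ 0.576 -0.13   0.102]
railL [0.475 0.277 0.009] cloud [0.476 0.28  0.   ]
railR [ 0.461 -0.127  0.009] cloud [ 0.463 -0.125  0.012]
matTL [0.43  0.245 0.003] cloud [0.432 0.245 0.004]
matBR [0.297 0.047 0.003] cloud [ 0.298  0.049 -0.   ]
matTR [0.424 0.046 0.003] cloud [0.425 0.048 0.005]
roller [ 0.657 -0.048  0.106] cloud [ 0.658 -0.047  0.107]
dropper [0.323 0.269 0.1  ] cloud [0.319 0.279 0.059]
edge [0.281 0.182 0.   ] cloud [0.283 0.183 0.003]
rightedge [ 0.497 -0.207  0.   ] cloud [ 0.503 -0.241 -0.116]
shelf [0.597 0.073 0.51 ] cloud [0.591 0.075 0.531]
cab [ 0.359 -0.164  0.3  ] cloud [ 0.331 -0.246  0.081]
oven [0.486 0.306 0.3  ] cloud [0.485 0.302 0.313]
plate [ 0.525 -0.13   0.09 ] cloud [ 0.533 -0.152 -0.   ]
hoodL [0.526 0.096 0.098] cloud [0.526 0.096 0.1  ]
hoodR [ 0.517 -0.1    0.098] cloud [ 0.518 -0.099  0.101]
[308 205  11  18 162] [312.99382716 213.52469136] [ 0.4963 -0.0028  0.073 ] [0.4941 0.0034 0.1322]
[357 248  17  14 183] [364.83606557 254.26775956] [ 0.4017 -0.1209  0.073 ] [ 0.4022 -0.1209  0.074 ]
[214 270  28   4  56] [227.67857143 271.32142857] [0.3664 0.1933 0.073 ] [0.3627 0.1988 0.0268]
50 [0.3696 0.0056 0.0296]
46 [ 0.3776 -0.1129  0.0289]
```

View pics/crop_top.png

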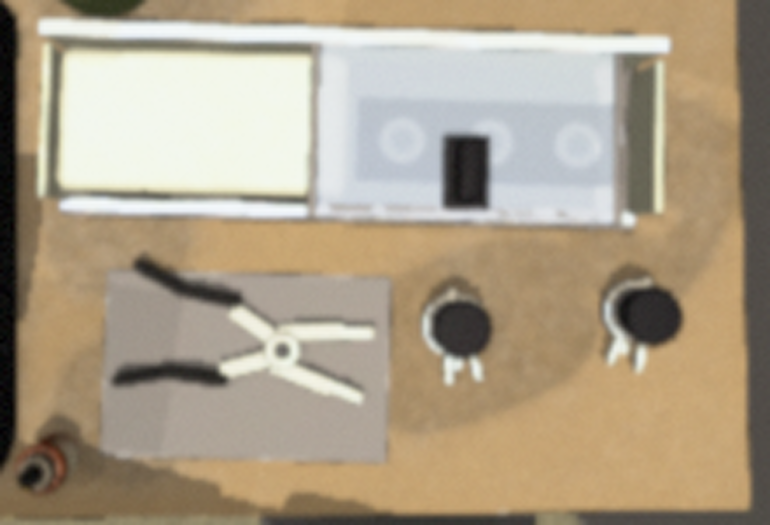

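The crop shows the unit turned about 2° clockwise. The pockets sit under the hood, the outlets' ears point to the robot (the right one slightly to the left), and the pliers' jaws point right. First I raise the arm clear of the oven.

Emit:
drive_tool(fingers=[0,0,0,0,0,0,0,0], dp=[[0,0,-0.25],[0,0,-0.25],[0,0,-0.25],[0,0,-0.25],[0,0,-0.25],[0,0,-0.25],[0,0,-0.25],[0,0,0]], rotation=[[0,0,-0.5],[0,0,-0.5],[0,0,0],[0,0,0],[0,0,0],[0,0,0],[0,0,0],[0,0,0]], newtons=30)

```text
clock: 0.77
ee_pos: [0.1607, 0.4742, 0.387]
orientation: [0.348, 3.121, 0.007]
wrist_force: [0.0, -0.6, -0.9]
opening: 1.003
```

```bash
cat >> h.py <<'E'
def st():
    s=env.get_state(); R=Ro.from_rotvec(s['orientation']).as_matrix()
    print('t %.1f'%s['clock'],'pos',np.round(s['ee_pos'],4),'yangle %.2f'%np.degrees(np.arctan2(R[1,1],R[0,1])),'tilt',np.round(R[:,2],3),'q1,q6',np.round(np.degrees(s['qpos'][[0,4,5]]),1),'F',np.round(s['wrist_force'],1),'open %.3f'%s['opening'])
    return s,R
def plan(p,yang=None):
    s,R=st(); d=R.T@(np.array(p)-s['ee_pos'])
    print('-> dp',np.round(d*10,3),end=' ')
    if yang is not None:
        a=np.radians(yang); y=np.array([np.cos(a),np.sin(a),0]); z=np.array([0,0,-1.]); T=np.stack([np.cross(y,z),y,z],1)
        print('rot',np.round(np.degrees(Ro.from_matrix(R.T@T).as_rotvec())/6,3),'dp after rot',np.round(T.T@(np.array(p)-s['ee_pos'])*10,3))
    print()
E
python3 -c "
from h import *
plan((.497,.004,.20),88)"
```

```text
t 0.8 pos [0.1607 0.4742 0.387 ] yangle 77.28 tilt [ 0.001  0.004 -1.   ] q1,q6 [71.3  0.  84. ] F [ 0.  -0.6 -0.9] open 1.003
-> dp [-4.315 -3.854  1.854] rot [ 0.043  0.009 -1.787] dp after rot [-3.525 -4.581  1.87 ]
```

Emit:
drive_tool(fingers=[0,0,0,0,0,0,0,0,0,0,0,0], dp=[[0,0,0],[0,0,0],[-0.15,-0.3,0],[-0.15,-0.3,0],[-0.15,-0.3,0],[-0.2,-0.3,0],[-0.2,-0.3,0],[-0.2,-0.3,0],[-0.25,-0.3,0],[-0.25,-0.3,0],[-0.25,-0.3,0],[-0.25,-0.3,0]], rotation=[[0,0,-0.9],[0,0,-0.9],[0,0,0],[0,0,0],[0,0,0],[0,0,0],[0,0,0],[0,0,0],[0,0,0],[0,0,0],[0,0,0],[0,0,0]])

```text
clock: 1.77
ee_pos: [0.3559, 0.1649, 0.383]
orientation: [-0.053, -3.141, 0.0]
wrist_force: [0.6, 1.4, 0.6]
opening: 1.0
```

Emit:
drive_tool(fingers=[0,0,0,0,0,0,0,0,0,0.3,0.4,0.4], dp=[[-0.25,-0.3,0],[-0.25,-0.3,0],[-0.25,-0.3,0],[-0.25,-0.3,0],[-0.25,-0.3,0.2],[-0.25,-0.08,0.3],[0,0,0.3],[0,0,0.3],[0,0,0.3],[0,0,0.3],[0,0,0],[0,0,0]], rotation=[[0,0,0],[0,0,0],[0,0,0],[0,0,0],[0,0,0],[0,0,0],[0,0,0],[0,0,0],[0,0,0],[0,0,0],[0,0,0],[0,0,0]])

```text
clock: 2.77
ee_pos: [0.4977, 0.0054, 0.2138]
orientation: [-0.053, -3.138, 0.0]
wrist_force: [0.8, 0.6, -0.1]
opening: 0.612
```

```bash
python3 - <<'E'
from h import *
plan((.497,.004,.107),88)
k=cam('wrist'); W=cloud(k)
save(k,'w1.png'); pickle.dump(k,open('w1.pkl','wb'))
m=(k['img'].max(2)<60)&(W[:,:,2]>.126)&(W[:,:,2]<.14)&(W[:,:,1]>-.06)&(W[:,:,1]<.07)
P=W[m]; print(len(P)); 
if len(P): print(np.median(P,0),np.percentile(P,[3,97],axis=0))
E
```

```text
t 2.8 pos [0.4977 0.0054 0.2138] yangle 88.08 tilt [-0.003 -0.    -1.   ] q1,q6 [ 0.6 -0.   2.5] F [ 0.8  0.6 -0.1] open 0.612
-> dp [ 0.003 -0.014  1.068] rot [-0.001 -0.026  0.013] dp after rot [ 0.006 -0.014  1.068]

1041
[4.93502678e-01 6.72503293e-06 1.32009342e-01] [[ 0.47682966 -0.00730642  0.12876905]
 [ 0.51172966  0.00722341  0.13349685]]
```

Emit:
drive_tool(fingers=[0.4,0.4,0.4,0.4,0.4,0.4,1,1,1,1,1,1], dp=[[0.03,-0.04,0.2],[0,0,0.2],[0,0,0.2],[0,0,0.2],[0,0,0.2],[0,0,0.06],[0,0,0],[0,0,0],[0,0,0],[0,0,0],[0,0,0],[0,0,0]], rotation=[[0,0,0],[0,0,0],[0,0,0],[0,0,0],[0,0,0],[0,0,0],[0,0,0],[0,0,0],[0,0,0],[0,0,0],[0,0,0],[0,0,0]], newtons=50)

```text
clock: 3.82
ee_pos: [0.496, 0.0015, 0.1089]
orientation: [0.053, 3.14, 0.0]
wrist_force: [-0.7, 0.0, 7.0]
opening: -0.002
```

Emit:
drive_tool(fingers=[1,1,1,1,1,1,1,1,1,1,1,1], dp=[[0,0.1,0],[0,0.18,0],[0,0.18,0],[0,0.18,0],[0,0.18,0],[0,0.18,0],[0,0.18,0],[0,0.18,0],[0,0.18,0],[0,0.18,0],[0,0.15,0],[0,0.05,0]], rotation=[[0,0,0],[0,0,0],[0,0,0],[0,0,0],[0,0,0],[0,0,0],[0,0,0],[0,0,0],[0,0,0],[0,0,0],[0,0,0],[0,0,0]])

```text
clock: 4.82
ee_pos: [0.5021, 0.1952, 0.1084]
orientation: [0.051, 3.141, 0.001]
wrist_force: [-0.3, -0.7, -0.5]
opening: -0.001
```

Emit:
drive_tool(fingers=[1,1,1], dp=[[0,0.01,0],[0,0,0],[0,0,0]], rotation=[[0,0,0],[0,0,0],[0,0,0]])

```text
clock: 5.07
ee_pos: [0.502, 0.1937, 0.1082]
orientation: [-0.053, -3.141, 0.0]
wrist_force: [0.1, 0.2, 0.1]
opening: -0.004
```

```bash
python3 -c "
from h import *
st()"
```

```text
t 5.1 pos [0.502  0.1937 0.1082] yangle 88.05 tilt [-0. -0. -1.] q1,q6 [21.1 -0.  23.1] F [0.1 0.2 0.1] open -0.004
```

```bash
python3 -c "
from h import *
k=cam('scene'); save(k,'s2.png',(200,100,560,370),2)
"
```

```text
(no output)
```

View pics/s2.png

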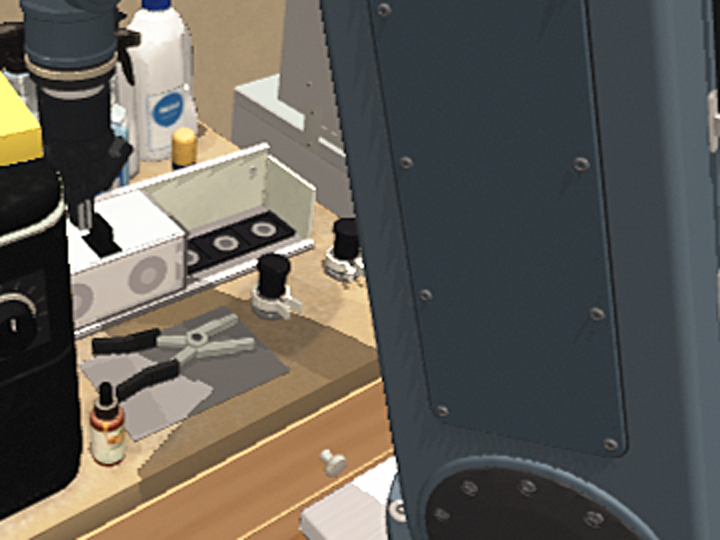

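View pics/w1.png

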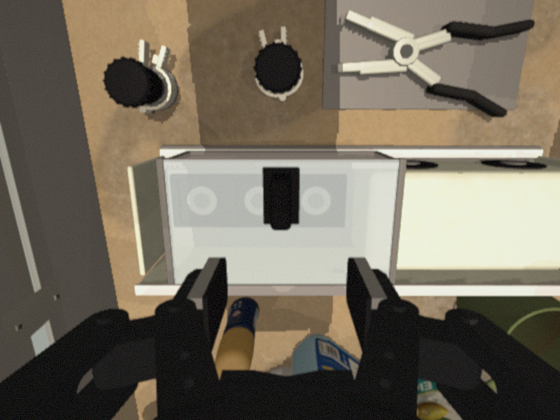

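The scene view shows the hood slid left over the pump cover, with all three pockets clear at (190–270, 230–260). The wrist view was as planned. The opening reads 0, so I release, rise and check the hood from the top.

Emit:
drive_tool(fingers=[0.5,0.5,0.5,0.5,0.5,0,0,0,0,0,0,0], dp=[[0,0,0],[0,0,0],[0,0,0],[0,0,0],[0,0,-0.2],[0,0,-0.3],[0,-0.1,-0.3],[0,-0.3,-0.2],[0,-0.3,0],[0,-0.3,0],[0,-0.3,0],[0,0,0]], rotation=[[0,0,0],[0,0,0],[0,0,0],[0,0,0],[0,0,0],[0,0,0],[0,0,0],[0,0,0],[0,0,0],[0,0,0],[0,0,0],[0,0,0]])

```text
clock: 6.12
ee_pos: [0.4974, 0.0604, 0.2085]
orientation: [0.058, 3.141, -0.002]
wrist_force: [0.1, 0.2, 0.7]
opening: 1.003
```

Emit:
drive_tool(fingers=[0,0,0,0,0,0,0,0], dp=[[0.2,-0.1,-0.2],[0.2,-0.1,-0.2],[0.2,-0.1,-0.2],[0.2,-0.1,0],[0.2,-0.1,0],[0,0,0],[0,0,0],[0,0,0]], rotation=[[0,0,0],[0,0,0],[0,0,0],[0,0,0],[0,0,0],[0,0,0],[0,0,0],[0,0,0]])

```text
clock: 6.78
ee_pos: [0.3964, 0.018, 0.2683]
orientation: [0.053, 3.141, 0.0]
wrist_force: [0.8, 0.5, 0.3]
opening: 1.0
```

```bash
python3 - <<'E'
from h import *
st(); k=cam('wrist'); W=cloud(k); save(k,'w2.png'); pickle.dump(k,open('w2.pkl','wb'))
m=(k['img'].max(2)<60)&(W[:,:,2]>.126)&(W[:,:,2]<.14)
P=W[m]; print(len(P)); 
if len(P): print('handle',np.median(P,0),np.percentile(P,[3,97],axis=0))
E
```

```text
t 6.8 pos [0.3964 0.018  0.2683] yangle 88.06 tilt [ 0.  0. -1.] q1,q6 [ 2.6 -0.   4.5] F [0.8 0.5 0.3] open 1.000
265
handle [0.48841748 0.16230057 0.13193658] [[0.48218251 0.15534001 0.12648874]
 [0.50068479 0.16781106 0.13337456]]
```

View pics/w2.png

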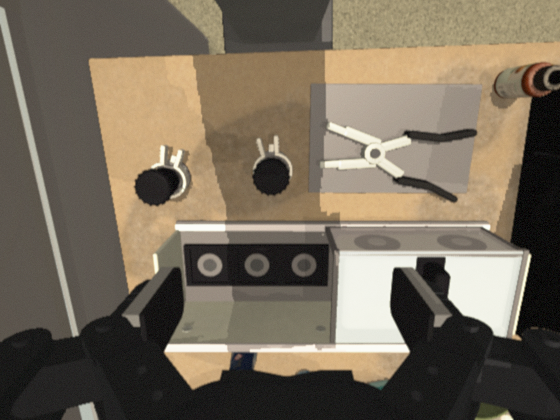

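The hood covers the right part of the picture, its right edge at about (330,228)–(332,345). The pocket rings are at (209,265), (257,265) and (304,265), the caps at (157,186) and (270,175), the pliers' pivot at (375,153).

```bash
python3 - <<'E'
from h import *
k=pickle.load(open('w2.pkl','rb')); W=cloud(k)
for n,u,v,h in [('hood FR',327,228,.098),('hood R',332,300,.098),('p1',209.5,264.5,.01),('p2',257,264.5,.01),('p3',304,265,.01),('cav0',187,245,.015),('cav1',329,245,.015),('rail',184,224,.009),('rail',488,224,.009),('handleTop',431,262,.133),('backL',166,348,.098),('piv',375,153,.026)]:
    print(n,ray(k,u,v,h).round(4),W[int(v),int(u)].round(4))
# ring refine
g=cv2.cvtColor(k['img'],cv2.COLOR_RGB2GRAY)
for x in (209,257,304):
    s=g[250:281,x-15:x+16]; m=(s>85).astype(np.uint8); ys,xs=np.nonzero(m); c=(xs.mean()+x-15,ys.mean()+250); print('ring',c,ray(k,*c,.01).round(4),m.sum())
# caps: top rim points
for lo,hi,(u,v) in [(.068,.078,(157,186)),(.068,.078,(270,175))]:
    m=np.zeros(g.shape,np.uint8); m[v-35:v+35,u-35:u+35]=1
    m&=((W[:,:,2]>lo)&(W[:,:,2]<hi)).astype(np.uint8)
    c=cv2.findContours(m,0,2)[0]; c=max(c,key=cv2.contourArea); (cu,cv_),r=cv2.minEnclosingCircle(c); print('cap',cu,cv_,r, ray(k,cu,cv_,.073).round(4),np.nanmedian(W[m>0],0).round(4))
    hsv=k['img'].min(2)
    m=np.zeros(g.shape,bool); m[v-45:v+45,u-45:u+45]=1
    w=m&(hsv>120)&(W[:,:,2]>.02)&(W[:,:,2]<.04); P=W[w]; print('white',w.sum(),P.mean(0).round(4))
    rr=np.hypot(P[:,0]-W[cv2.circle(np.zeros(g.shape,np.uint8),(int(cu),int(cv_)),4,1,-1)>0][:,0].mean(),P[:,1]-ray(k,cu,cv_,.073)[1])
    e=P[rr>.027]; print('ears',len(e),e.mean(0).round(4), 'dir',np.degrees(np.arctan2(*(e.mean(0)-ray(k,cu,cv_,.073))[[1,0]])).round(1))
E
```

```text
hood FR [0.4435 0.0566 0.098 ] [0.4708 0.0655 0.0179]
hood R [0.5256 0.0618 0.098 ] [0.5251 0.0617 0.0988]
p1 [ 0.519  -0.0889  0.01  ] [ 0.5175 -0.089   0.0118]
p2 [ 0.5212 -0.0262  0.01  ] [ 0.5196 -0.026   0.0118]
p3 [0.5241 0.0358 0.01  ] [0.5231 0.0357 0.0121]
cav0 [ 0.4886 -0.1139  0.015 ] [ 0.4896 -0.1147  0.0126]
cav1 [0.495  0.0683 0.015 ] [0.4983 0.0693 0.0065]
rail [ 0.4622 -0.1164  0.009 ] [ 0.463  -0.1173  0.0062]
rail [0.4756 0.2723 0.009 ] [0.4771 0.2748 0.0048]
handleTop [0.4684 0.1499 0.133 ] [0.4833 0.1638 0.101 ]
backL [ 0.5798 -0.1252  0.098 ] [ 0.5767 -0.1234  0.1021]
piv [0.3782 0.1205 0.026 ] [0.3781 0.1203 0.0267]
ring (np.float64(209.4065934065934), np.float64(264.54285714285714)) [ 0.5191 -0.089   0.01  ] 455
ring (np.float64(256.43542435424354), np.float64(264.45387453874537)) [ 0.5211 -0.027   0.01  ] 271
ring (np.float64(302.7418032786885), np.float64(264.594262295082)) [0.5234 0.0342 0.01  ] 244
cap 153.00613403320312 187.2515411376953 20.00796890258789 [ 0.4003 -0.124   0.073 ] [ 0.4005 -0.1238  0.0733]
white 378 [ 0.3855 -0.115   0.0285]
ears 115 [ 0.37   -0.1151  0.0287] dir 163.7
cap 270.7478332519531 176.954345703125 19.32141876220703 [0.3936 0.0007 0.073 ] [0.3935 0.0006 0.0732]
white 313 [0.3725 0.0013 0.0285]
ears 100 [ 0.3616 -0.0025  0.0288] dir -174.3
```

Pockets: centres (0.519,-0.089), (0.521,-0.027), (0.523,0.035), spacing 62 mm as given, yaw -2°. So the hood was about 26 mm ajar at the start and now stands at about 0.189. Next I hover over the right outlet with the fingers along its mouth axis.

Emit:
drive_tool(fingers=[0,0,0,0,0,0,0,0,0,0,0,0], dp=[[0,-0.2,0],[0,-0.2,0],[0,-0.2,0],[0,-0.2,0],[0,-0.2,0],[0,-0.2,0],[-0.04,-0.2,0],[0,0,0.04],[0,0,0.04],[0,0,0.04],[0,0,0.04],[0,0,0.04]], rotation=[[0,0,0],[0,0,0],[0,0,0],[0,0,0],[0,0,0],[0,0,0],[0,0,0],[0,0,0.95],[0,0,0.95],[0,0,0.95],[0,0,0.95],[0,0,0.95]])

```text
clock: 7.83
ee_pos: [0.396, -0.1221, 0.2476]
orientation: [-0.831, -3.029, -0.0]
wrist_force: [0.1, -0.3, 0.0]
opening: 0.997
```

Emit:
drive_tool(fingers=[0,0,0,0,0,0,0,0,0,0,0,0], dp=[[0,0,0.04],[0,0,0.04],[0,0,0.04],[0,0,0.04],[0,0,0.04],[0,0,0.04],[0,0,0.04],[0,0,0.04],[0,0,0.04],[0,0,0.04],[0,0,0.04],[0,0,0.04]], rotation=[[0,0,0.95],[0,0,0.95],[0,0,0.95],[0,0,0.95],[0,0,0.95],[0,0,0.95],[0,0,0.95],[0,0,0.95],[0,0,0.95],[0,0,0.95],[0,0,0.95],[0,0,0.95]])

```text
clock: 8.83
ee_pos: [0.3959, -0.122, 0.1996]
orientation: [-2.39, -2.038, 0.001]
wrist_force: [-0.2, 0.2, 1.2]
opening: 1.004
```

Emit:
drive_tool(fingers=[0,0,0], dp=[[0,0,0],[0,0,0],[0,0,0]], rotation=[[0,0,0],[0,0,0],[0,0,0]])

```text
clock: 9.08
ee_pos: [0.3957, -0.1221, 0.2002]
orientation: [-2.382, -2.048, 0.0]
wrist_force: [0.1, 0.1, 0.1]
opening: 1.001
```

```bash
cat >> h.py <<'E'
def cap_at(k,xy,zt=.073,tag=''):
    "cap top disc + ear direction of an outlet near xy (cap top height zt)"
    W=cloud(k); near=np.hypot(W[:,:,0]-xy[0],W[:,:,1]-xy[1])
    m=((near<.035)&(abs(W[:,:,2]-zt)<.006)&(k['img'].max(2)<110)).astype(np.uint8)
    c=max(cv2.findContours(m,0,2)[0],key=cv2.contourArea); (u,v),r=cv2.minEnclosingCircle(c)
    P=ray(k,u,v,zt); print(tag,'cap px',round(u),round(v),'diam mm %.1f'%(2000*np.linalg.norm(ray(k,u+r,v,zt)-P)),'axis',P.round(4),'bbox ctr',W[m>0][:,:2].min(0).round(4),W[m>0][:,:2].max(0).round(4))
    zs=zt-.073
    w=(near<.06)&(k['img'].min(2)>110)&(abs(W[:,:,2]-zs-.026)<.008)
    Q=W[w]; r=np.hypot(*(Q[:,:2]-P[:2]).T); e=Q[(r>.025)&(r<.043)]
    d=e.mean(0)-P; print(tag,'ears n',len(e),e.mean(0).round(4),'dir %.1f'%(np.degrees(np.arctan2(d[1],d[0]))%360))
    return P
E
python3 - <<'E'
from h import *
st(); k=cam('wrist'); save(k,'w3.png'); pickle.dump(k,open('w3.pkl','wb'))
for n,p in [('a',(.4,-.122)),('b',(.394,.001))]:
    try: cap_at(k,p,tag=n)
    except Exception as e: print(n,e)
E
```

```text
t 9.1 pos [ 0.3957 -0.1221  0.2002] yangle -8.62 tilt [-0.  0. -1.] q1,q6 [-17.2  -0.   81.5] F [0.1 0.1 0.1] open 1.001
a cap px 292 196 diam mm 39.9 axis [ 0.4013 -0.1242  0.073 ] bbox ctr [ 0.381  -0.1431] [ 0.4202 -0.1054]
a ears n 250 [ 0.3719 -0.1163  0.0274] dir 164.9
b cap px 260 42 diam mm 44.1 axis [ 0.3948 -0.      0.073 ] bbox ctr [ 0.375  -0.0202] [0.4141 0.0201]
b ears n 330 [ 0.3639 -0.0035  0.0274] dir 186.5
```

View pics/w3.png

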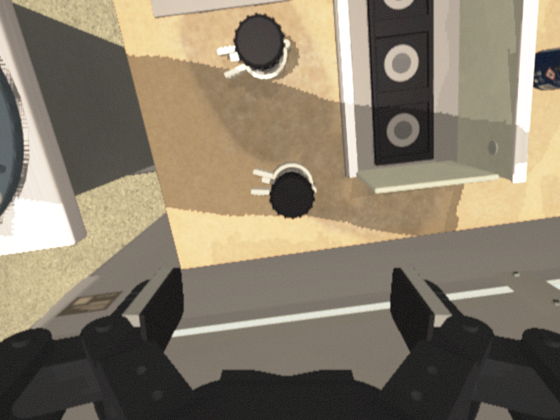

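Caps are at (292,196) and (260,42) px. The axes are a (0.401,-0.124), mouth 165°, and b (0.3946,0.000), mouth 186°, heights and diameters as given. Grasp a.

Emit:
drive_tool(fingers=[0,0,0,0,0,0,0,0,0,0,0,0], dp=[[0,0,0],[0,0,0],[-0.01,0.055,0.1],[0,0,0.2],[0,0,0.2],[0,0,0.2],[0,0,0.2],[0,0,0.2],[0,0,0.2],[0,0,0.2],[0,0,0.04],[0,0,0]], rotation=[[0,0,0.54],[0,0,0.54],[0,0,0],[0,0,0],[0,0,0],[0,0,0],[0,0,0],[0,0,0],[0,0,0],[0,0,0],[0,0,0],[0,0,0]], newtons=50)

```text
clock: 10.13
ee_pos: [0.3995, -0.1244, 0.045]
orientation: [-2.494, -1.907, 0.002]
wrist_force: [0.9, -0.1, 0.2]
opening: 0.998
```

Emit:
drive_tool(fingers=[1,1,1,1,1,1,1,1,1,1], dp=[[0,0,0],[0,0,0],[0,0,0],[0,0,0],[0,0,0],[0,0,0],[0,0,0],[0,0,0],[0,0,0],[0,0,0]], rotation=[[0,0,0],[0,0,0],[0,0,0],[0,0,0],[0,0,0],[0,0,0],[0,0,0],[0,0,0],[0,0,0],[0,0,0]])

```text
clock: 10.97
ee_pos: [0.4005, -0.1246, 0.0463]
orientation: [2.497, 1.906, 0.0]
wrist_force: [0.9, 0.9, 0.1]
opening: 0.002
```

Emit:
drive_tool(fingers=[1,1,1,1,1,1,1,1], dp=[[0,0,-0.1],[0,0,-0.15],[0,0,-0.15],[0,0,-0.15],[0,0,-0.15],[0,0,-0.1],[0,0,0],[0,0,0]], rotation=[[0,0,0],[0,0,0],[0,0,0],[0,0,0],[0,0,0],[0,0,0],[0,0,0],[0,0,0]])

```text
clock: 11.63
ee_pos: [0.4007, -0.1247, 0.1262]
orientation: [2.497, 1.906, 0.001]
wrist_force: [-0.8, 0.0, -0.7]
opening: -0.003
```

```bash
python3 -c "
from h import *
plan((.5191,-.0890,.126),-2)
k=cam('wrist'); pickle.dump(k,open('w4.pkl','wb')); cap_at(k,(.4008,-.1242),.153)"
```

```text
t 11.6 pos [ 0.4007 -0.1247  0.1262] yangle -15.30 tilt [ 0.001 -0.    -1.   ] q1,q6 [-17.3  -0.   88. ] F [-0.8  0.  -0.7] open -0.003
-> dp [0.657 1.048 0.003] rot [ 7.000e-03  1.000e-03 -2.217e+00] dp after rot [0.398 1.171 0.002]

 cap px 286 257 diam mm 3.5 axis [ 0.4043 -0.1167  0.153 ] bbox ctr [ 0.3919 -0.1226] [ 0.4152 -0.1143]
 ears n 0 [nan nan nan] dir nanh.py:45: RuntimeWarning: Mean of empty slice.
  d=e.mean(0)-P; print(tag,'ears n',len(e),e.mean(0).round(4),'dir %.1f'%(np.degrees(np.arctan2(d[1],d[0]))%360))
  ret = um.true_divide(
```

```bash
python3 -c "
from h import *
k=pickle.load(open('w4.pkl','rb')); save(k,'w4.png')
d=env.get_image('wrist'); print(np.array(d['hand_eye']).round(4))"
```

```text
[[-9.000e-04 -9.621e-01 -2.728e-01  6.870e-02]
 [ 1.000e+00 -1.100e-03  5.000e-04  1.400e-03]
 [-8.000e-04 -2.728e-01  9.621e-01 -1.661e-01]
 [ 0.000e+00  0.000e+00  0.000e+00  1.000e+00]]
```

View pics/w4.png

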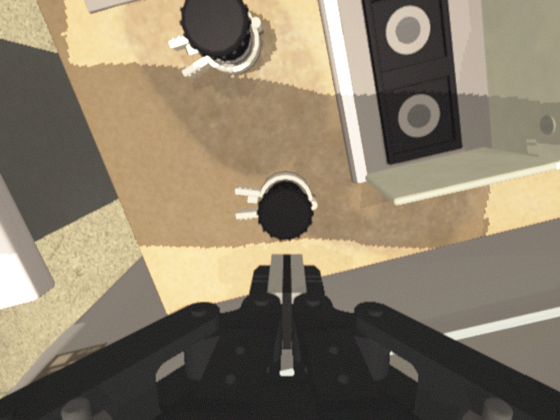

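```bash
python3 - <<'E'
from h import *
k=pickle.load(open('w4.pkl','rb')); W=cloud(k); s=env.get_state(); R=Ro.from_rotvec(s['orientation']).as_matrix()
T=(W-s['ee_pos'])@R
print('f',k['f'],k['cx'],k['cy'],'TCP px',proj(k,s['ee_pos']),'grasp px',proj(k,s['ee_pos']-R[:,2]*.0187))
for v in (250,256,260,270,280,300,330): print(v,[(u,T[v,u].round(4).tolist()) for u in (265,275,287,298,310)])
print('cap', W[210,285].round(4))
k=pickle.load(open('w3.pkl','rb')); print('w3 finger', [(u,v,k['z'][v,u]) for u,v in [(160,275),(400,275),(150,300)]])
t=cam('top'); pickle.dump(t,open('t4.pkl','wb')); cap_at(t,(.4,-.122))
E
```

```text
f 349.30419789665643 286.48855730212955 211.0775203099927 TCP px (np.float64(282.4422949852888), np.float64(251.19267041008214)) grasp px (np.float64(282.087274513685), np.float64(266.72412224576834))
250 [(265, [-0.0504, -0.017, 0.1253]), (275, [-0.0503, -0.008, 0.1251]), (287, [-0.0503, 0.0028, 0.1249]), (298, [-0.0507, 0.0127, 0.1257]), (310, [-0.0507, 0.0235, 0.1258])]
256 [(265, [-0.0564, -0.0171, 0.1258]), (275, [0.0101, -0.0028, -0.0299]), (287, [0.0105, 0.0022, -0.0308]), (298, [0.0105, 0.0068, -0.0308]), (310, [-0.0562, 0.0235, 0.125])]
260 [(265, [-0.06, -0.0171, 0.1249]), (275, [0.0102, -0.0027, -0.0341]), (287, [0.0105, 0.0022, -0.0349]), (298, [0.0104, 0.0067, -0.0348]), (310, [-0.0603, 0.0236, 0.1254])]
270 [(265, [0.0061, -0.0068, -0.035]), (275, [0.0103, -0.0024, -0.0439]), (287, [0.0105, 0.0022, -0.0444]), (298, [0.0103, 0.0064, -0.0439]), (310, [0.0067, 0.0116, -0.0364])]
280 [(265, [0.0057, -0.0064, -0.0431]), (275, [0.0102, -0.0022, -0.052]), (287, [0.0102, 0.0021, -0.052]), (298, [0.0108, 0.0061, -0.0532]), (310, [0.0063, 0.0111, -0.0444])]
300 [(265, [0.0127, -0.0047, -0.0702]), (275, [0.0105, -0.0018, -0.0665]), (287, [0.0074, 0.0021, -0.0611]), (298, [0.0119, 0.0055, -0.0689]), (310, [0.0124, 0.0092, -0.0698])]
330 [(265, [0.0163, -0.0035, -0.091]), (275, [0.0104, -0.0013, -0.0824]), (287, [-0.0044, 0.0021, -0.0609]), (298, [0.0109, 0.0051, -0.0832]), (310, [0.0165, 0.0077, -0.0912])]
cap [ 0.402  -0.1216  0.059 ]
w3 finger [(160, 275, np.float32(0.13010924)), (400, 275, np.float32(0.13152413)), (150, 300, np.float32(0.11186482))]Traceback (most recent call last):
  File "<stdin>", line 8, in <module>
  File "h.py", line 40, in cap_at
    c=max(cv2.findContours(m,0,2)[0],key=cv2.contourArea); (u,v),r=cv2.minEnclosingCircle(c)
ValueError: max() iterable argument is empty
```

The reported TCP lies about 25–29 mm beyond the real fingertips: the tips show at tool z = -0.03 in the depth image. That explains both empty closures. Cap a has already been pressed home (top at 0.059). I re-measure it and then grasp lower.

```bash
python3 - <<'E'
from h import *
k=pickle.load(open('w4.pkl','rb')); cap_at(k,(.401,-.122),.058,'a'); cap_at(k,(.3946,0),.073,'b')
t=pickle.load(open('t4.pkl','rb'));W=cloud(t);m=(np.hypot(W[:,:,0]-.3946,W[:,:,1])<.015);print('b top z',np.nanmax(W[m][:,2]))
plan((.4008,-.1240,.012),-15)
E
```

```text
a cap px 285 213 diam mm 39.6 axis [ 0.4013 -0.124   0.058 ] bbox ctr [ 0.3808 -0.1446] [ 0.4205 -0.1052]
a ears n 22 [ 0.3711 -0.1161  0.0173] dir 165.4
b cap px 214 24 diam mm 42.0 axis [ 0.3935 -0.0017  0.073 ] bbox ctr [ 0.3746 -0.02  ] [0.4137 0.014 ]
b ears n 485 [ 0.3638 -0.0041  0.0272] dir 184.6
b top z 0.07764453565767193
t 11.8 pos [ 0.4    -0.1245  0.1254] yangle -15.30 tilt [-0.001  0.    -1.   ] q1,q6 [-17.3  -0.   88. ] F [-0.9  0.   0.4] open 0.002
-> dp [0.007 0.008 1.134] rot [-0.011 -0.    -0.05 ] dp after rot [0.007 0.007 1.134]
```

Emit:
drive_tool(fingers=[0,0,0,0,0,0,0,0,0,0,0,0], dp=[[0,0,0],[0,0,0],[0,0,0],[0,0,0],[0,0,0.1],[0,0,0.2],[0,0,0.2],[0,0,0.2],[0,0,0.2],[0,0,0.15],[0,0,0.05],[0,0,0]], rotation=[[0,0,0],[0,0,0],[0,0,0],[0,0,0],[0,0,0],[0,0,0],[0,0,0],[0,0,0],[0,0,0],[0,0,0],[0,0,0],[0,0,0]], newtons=50)

```text
clock: 12.78
ee_pos: [0.3996, -0.1244, 0.0154]
orientation: [-2.496, -1.905, 0.002]
wrist_force: [-0.7, 0.4, 0.4]
opening: 1.0
```

Emit:
drive_tool(fingers=[1,1,1,1,1,1,1,1], dp=[[0,0,0],[0,0,0],[0,0,0],[0,0,0],[0,0,0],[0,0,0],[0,0,0],[0,0,0]], rotation=[[0,0,0],[0,0,0],[0,0,0],[0,0,0],[0,0,0],[0,0,0],[0,0,0],[0,0,0]])

```text
clock: 13.45
ee_pos: [0.4009, -0.1247, 0.017]
orientation: [2.497, 1.905, 0.001]
wrist_force: [-3.5, 1.0, 10.9]
opening: 0.416
```

```bash
python3 -c "
from h import *
st()"
```

```text
t 13.4 pos [ 0.4009 -0.1247  0.017 ] yangle -15.30 tilt [ 0.001 -0.    -1.   ] q1,q6 [-17.3  -0.   88. ] F [-3.5  1.  10.9] open 0.416
```

Emit:
drive_tool(fingers=[1,1,1,1,1,1,1,1], dp=[[0,0,-0.05],[0,0,-0.1],[0,0,-0.15],[0,0,-0.15],[0,0,-0.15],[0,0,-0.15],[0,0,-0.15],[0,0,0]], rotation=[[0,0,0],[0,0,0],[0,0,0],[0,0,0],[0,0,0],[0,0,0],[0,0,0],[0,0,0]])

```text
clock: 14.12
ee_pos: [0.4016, -0.125, 0.1086]
orientation: [2.495, 1.904, 0.003]
wrist_force: [1.6, 0.6, -4.6]
opening: 0.411
```

```bash
python3 -c "
from h import *
plan((.5191,-.0890,.107),-2)
k=cam('scene'); pickle.dump(k,open('s5.pkl','wb'))
k2=cam('wrist'); pickle.dump(k2,open('w5.pkl','wb'))
a=k['img'][120:370,300:560]; b=k2['img'][100:,100:460]
a=cv2.resize(a,(437,420)); b=cv2.resize(b,(360,420)) if 0 else cv2.copyMakeBorder(b,0,420-b.shape[0],0,0,0)
cv2.imwrite('pics/c5.png',np.hstack([a,b])[:,:,::-1])"
```

```text
t 14.1 pos [ 0.4016 -0.125   0.1086] yangle -15.30 tilt [ 0.003 -0.001 -1.   ] q1,q6 [-17.3   0.   88. ] F [ 1.6  0.6 -4.6] open 0.411
-> dp [0.657 1.038 0.02 ] rot [ 0.03   0.005 -2.217] dp after rot [0.401 1.162 0.016]
```

View pics/c5.png

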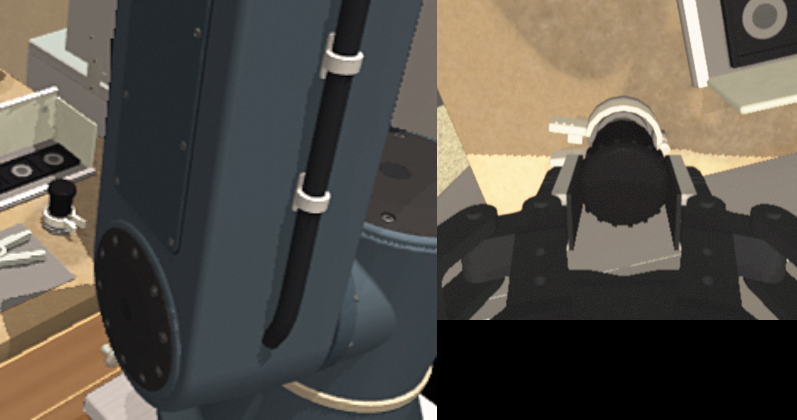

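Outlet a is lifted: wrist force shows about 4.5 N, and the cap is centred between the fingers at about (622,160) of the composite. Next, a cross-check of the pocket centres over all views.

```bash
python3 - <<'E'
from h import *
for n in ['w2','w3','w4','w5','t4']:
    k=pickle.load(open(n+'.pkl','rb')); g=cv2.cvtColor(k['img'],cv2.COLOR_RGB2GRAY)
    for name,p in [('p1',(.519,-.089)),('p2',(.521,-.027))]:
        u,v=[int(round(x)) for x in proj(k,(*p,.01))]
        if not(20<u<540 and 20<v<400): continue
        q=int(.020*k['f']/np.linalg.norm(k['c']-np.array([*p,.01])))
        s=g[v-q:v+q+1,u-q:u+q+1]; m=(s>s.min()*.5+s.max()*.5).astype(np.uint8); c=cv2.findContours(m,0,2)[0]; c=max(c,key=cv2.contourArea)
        (x,y),r=cv2.minEnclosingCircle(c); P=ray(k,u-q+x,v-q+y,.01); print(n,name,(round(u-q+x),round(v-q+y)),'r %.4f'%np.linalg.norm(ray(k,u-q+x+r,v-q+y,.01)-P),P.round(4))
E
```

```text
w2 p1 (209, 265) r 0.0163 [ 0.5197 -0.0894  0.01  ]
w2 p2 (256, 265) r 0.0159 [ 0.5213 -0.0269  0.01  ]
w3 p1 (403, 130) r 0.0170 [ 0.5192 -0.0887  0.01  ]
w3 p2 (401, 63) r 0.0178 [ 0.5217 -0.0266  0.01  ]
w4 p1 (418, 115) r 0.0174 [ 0.5186 -0.0879  0.01  ]
w4 p2 (408, 30) r 0.0181 [ 0.5216 -0.0267  0.01  ]
w5 p1 (427, 115) r 0.0174 [ 0.5187 -0.0881  0.01  ]
w5 p2 (416, 23) r 0.0182 [ 0.5212 -0.0263  0.01  ]
t4 p1 (345, 206) r 0.0166 [ 0.5176 -0.088   0.01  ]
t4 p2 (320, 205) r 0.0167 [ 0.5199 -0.0257  0.01  ]
```

```bash
python3 - <<'E'
from h import *
k=pickle.load(open('w5.pkl','rb')); W=cloud(k); s=env.get_state(); R=Ro.from_rotvec(s['orientation']).as_matrix()
m=((k['img'].max(2)<75)&(abs(W[:,:,2]-.1496)<.004)).astype(np.uint8)
T=(W-s['ee_pos'])@R
n,l,stt,ce=cv2.connectedComponentsWithStats(m); i=1+np.argmax(stt[1:,4]); print(stt[i]); q=T[l==i]; print(np.percentile(q,[1,50,99],axis=0).round(4))
w=(k['img'].min(2)>120)&(W[:,:,2]>.10)&(W[:,:,2]<.128); Q=T[w]; print('white',w.sum(),np.percentile(Q,[1,50,99],axis=0).round(4))
st()
E
```

```text
[237 265   8  56 178]
[[-0.0102 -0.017  -0.0473]
 [ 0.0029 -0.0157 -0.0438]
 [ 0.0107 -0.0155 -0.0395]]
white 873 [[-0.0109 -0.0368  0.004 ]
 [ 0.0104 -0.0122  0.0054]
 [ 0.0221  0.0261  0.0061]]
t 14.2 pos [ 0.4005 -0.1247  0.1061] yangle -15.30 tilt [ 0.001 -0.    -1.   ] q1,q6 [-17.3  -0.   88. ] F [-1.  -0.4 -6.3] open 0.418
```

```bash
python3 - <<'E'
from h import *
k=pickle.load(open('w5.pkl','rb')); W=cloud(k); 
s=env.get_state(); R=Ro.from_rotvec(s['orientation']).as_matrix(); T=(W-s['ee_pos'])@R
w=(k['img'].min(2)>140); w[:195]=0; w[265:]=0; w[:,:210]=0; w[:,340:]=0
print(w.sum(),np.percentile(W[w][:,2],[5,25,50,75,95]).round(4))
w&=(W[:,:,2]>.05); Q=T[w]; print(np.percentile(Q,[1,5,50,95,99],axis=0).round(4))
E
```

```text
2220 [nan nan nan nan nan]
[[-0.009  -0.0368  0.0043]
 [-0.0069 -0.0352  0.0047]
 [ 0.0112 -0.0154  0.0066]
 [ 0.022   0.0229  0.0175]
 [ 0.0227  0.0251  0.0296]]
```

```bash
python3 - <<'E'
from h import *
k=pickle.load(open('w5.pkl','rb')); W=cloud(k); s=env.get_state(); R=Ro.from_rotvec(s['orientation']).as_matrix(); T=(W-s['ee_pos'])@R
for v in range(215,335,10): print(v,T[v,283].round(4),T[v,265].round(4), k['img'][v,283])
# cap top disc: pixels at modal depth
z=T[225:330,245:325,2]; print(np.histogram(z[np.isfinite(z)],np.arange(-.06,.01,.004)))
E
```

```text
215 [0.013  0.0002 0.0214] [ 0.0177 -0.009   0.0053] [155 149 131]
225 [ 0.0161  0.0004 -0.0061] [ 0.0068 -0.0101  0.0224] [27 25 21]
235 [ 0.0193  0.0006 -0.0295] [ 0.0123 -0.0082 -0.0098] [27 23 25]
245 [ 0.0175  0.0006 -0.0363] [ 0.0173 -0.0066 -0.0358] [40 34 35]
255 [ 0.0143  0.0006 -0.0389] [ 0.0142 -0.0065 -0.0385] [48 46 44]
265 [ 0.0093  0.0006 -0.0374] [ 0.0097 -0.0066 -0.0383] [46 42 43]
275 [ 0.0056  0.0006 -0.0387] [ 0.0052 -0.0067 -0.038 ] [39 40 39]
285 [ 0.0012  0.0006 -0.0389] [ 0.0004 -0.0068 -0.0374] [38 37 35]
295 [-0.0035  0.0006 -0.0386] [-0.0032 -0.0068 -0.039 ] [35 33 34]
305 [-0.0079  0.0005 -0.0389] [-0.0086 -0.007  -0.0378] [38 36 36]
315 [-0.0131  0.0005 -0.0381] [-0.013  -0.007  -0.0382] [41 38 39]
325 [-0.0185  0.0005 -0.0372] [-0.1287 -0.0185  0.1268] [100  94  86]
(array([   0,    0,    0,    0,    4, 5669,  424,  232,   22,    1,   75,
        127,  145,  137,  100,   52,  262]), array([-6.00000000e-02, -5.60000000e-02, -5.20000000e-02, -4.80000000e-02,
       -4.40000000e-02, -4.00000000e-02, -3.60000000e-02, -3.20000000e-02,
       -2.80000000e-02, -2.40000000e-02, -2.00000000e-02, -1.60000000e-02,
       -1.20000000e-02, -8.00000000e-03, -4.00000000e-03,  5.55111512e-17,
        4.00000000e-03,  8.00000000e-03]))
```

Emit:
drive_tool(fingers=[1,1,1,1,1,1,1,1,1,1,1,1], dp=[[0,0,0],[0,0,0],[0,0,0],[0,0,0],[0.067,0.194,0],[0.067,0.194,0],[0.067,0.194,0],[0.067,0.194,0],[0.067,0.194,0],[0.067,0.194,0],[0,0,0],[0,0,0]], rotation=[[0,0,-0.56],[0,0,-0.56],[0,0,-0.55],[0,0,-0.55],[0,0,0],[0,0,0],[0,0,0],[0,0,0],[0,0,0],[0,0,0],[0,0,0],[0,0,0]])

```text
clock: 15.22
ee_pos: [0.5179, -0.088, 0.1045]
orientation: [-2.257, -2.182, 0.002]
wrist_force: [-0.6, -0.3, -5.3]
opening: 0.411
```

```bash
python3 - <<'E'
from h import *
plan((.518,-.0885,.050),-2)
s=env.get_state(); R=Ro.from_rotvec(s['orientation']).as_matrix(); k=cam('wrist'); pickle.dump(k,open('w6.pkl','wb')); W=cloud(k); T=(W-s['ee_pos'])@R
z=T[200:340,240:330,2]; print(np.histogram(z[np.isfinite(z)],np.arange(-.06,.05,.005)))
w=(k['img'].min(2)>140); w[:150]=0; w[265:]=0; w[:,:180]=0; w[:,360:]=0; w&=(T[:,:,2]<.03)
print(np.percentile(T[w],[1,5,50,95,99],axis=0).round(4)); save(k,'w6.png')
E
```

```text
t 15.2 pos [ 0.5179 -0.088   0.1045] yangle -1.93 tilt [-0.002  0.    -1.   ] q1,q6 [-9.6 -0.  82.3] F [-0.6 -0.3 -5.3] open 0.411
-> dp [-0.005  0.003  0.545] rot [-0.023 -0.002  0.011] dp after rot [-0.005  0.002  0.545]

(array([   0,   10,   77,  102, 5979,  581,  222,    1,   60,  155,  180,
        164,  157,  876,  280,  218,  405,  103,  320,    2,    0]), array([-6.00000000e-02, -5.50000000e-02, -5.00000000e-02, -4.50000000e-02,
       -4.00000000e-02, -3.50000000e-02, -3.00000000e-02, -2.50000000e-02,
       -2.00000000e-02, -1.50000000e-02, -1.00000000e-02, -5.00000000e-03,
       -2.77555756e-17,  5.00000000e-03,  1.00000000e-02,  1.50000000e-02,
        2.00000000e-02,  2.50000000e-02,  3.00000000e-02,  3.50000000e-02,
        4.00000000e-02,  4.50000000e-02]))
[[-0.0093 -0.0375  0.0051]
 [-0.0075 -0.036   0.0058]
 [ 0.0108 -0.0151  0.0075]
 [ 0.0215  0.0222  0.0172]
 [ 0.022   0.0244  0.0194]]
```

View pics/w6.png

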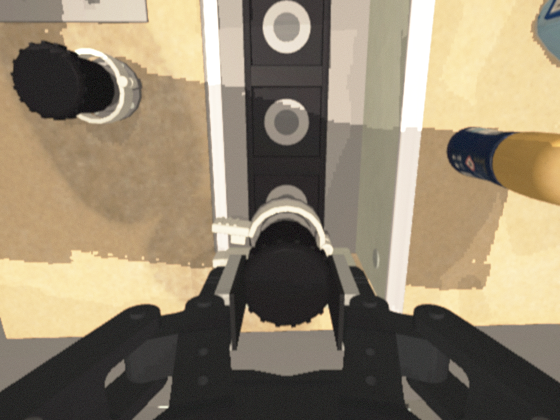

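The held cap at (286,275) lines up with the pocket rings at (286,120) and (286,27). Lower into pocket p1.

Emit:
drive_tool(fingers=[1,1,1,1,1,1,1,1,1,1], dp=[[0,0,0.1],[0,0,0.1],[0,0,0.1],[0,0,0.1],[0,0,0.1],[0,0,0.03],[0,0,0.03],[0,0,0.03],[0,0,0.03],[0,0,0]], rotation=[[0,0,0],[0,0,0],[0,0,0],[0,0,0],[0,0,0],[0,0,0],[0,0,0],[0,0,0],[0,0,0],[0,0,0]])

```text
clock: 16.1
ee_pos: [0.5184, -0.0885, 0.0445]
orientation: [2.259, 2.182, 0.0]
wrist_force: [-2.8, -1.0, 5.6]
opening: 0.415
```

```bash
cat >> h.py <<'E'
def held():
    s,R=st(); k=cam('wrist'); W=cloud(k); T=(W-s['ee_pos'])@R
    w=(k['img'].min(2)>120); w[:150]=0; w[265:]=0; w[:,:180]=0; w[:,360:]=0; w&=(T[:,:,2]<.05)&(W[:,:,2]>.02)
    c=W[255:300,270:300,2]; print('cap top z %.4f'%np.nanmedian(c),'clip z',np.nanpercentile(W[w][:,2],[5,50,90,97]).round(4)); return k
E
python3 -c "
from h import *
k=held()"
```

```text
t 16.1 pos [ 0.5184 -0.0885  0.0445] yangle -1.99 tilt [ 0.001 -0.    -1.   ] q1,q6 [-9.7 -0.  82.3] F [-2.8 -1.   5.6] open 0.415
cap top z 0.0819 clip z [0.0246 0.0384 0.0402 0.0408]
```

Cap top at 0.082 and clip top at 0.039–0.040, so it is seated on the pocket floor. Press the cap home.

Emit:
drive_tool(fingers=[1,1,1,1,1,1,1,1], dp=[[0,0,0.03],[0,0,0.03],[0,0,0.03],[0,0,0.03],[0,0,0.03],[0,0,0.02],[0,0,0],[0,0,0]], rotation=[[0,0,0],[0,0,0],[0,0,0],[0,0,0],[0,0,0],[0,0,0],[0,0,0],[0,0,0]])

```text
clock: 16.82
ee_pos: [0.5188, -0.0887, 0.0303]
orientation: [2.258, 2.181, 0.002]
wrist_force: [-23.6, 2.8, 61.2]
opening: 0.411
```

```bash
python3 -c "
from h import *
k=held()"
```

```text
t 16.8 pos [ 0.5188 -0.0887  0.0303] yangle -1.99 tilt [ 0.003 -0.001 -1.   ] q1,q6 [-9.7 -0.  82.3] F [-23.6   2.8  61.2] open 0.411
cap top z 0.0681 clip z [0.0281 0.0384 0.0399 0.0404]
```

Emit:
drive_tool(fingers=[1,1,0.35,0.35,0.35,0.35,0.35,0.35,0.35,0.35,0.35,0.35], dp=[[0,0,-0.025],[0,0,-0.01],[0,0,0],[0,0,0],[0,0,0],[0,0,-0.1],[0,0,-0.25],[0,0,-0.25],[0,0,-0.25],[0,0,-0.25],[0,0,-0.25],[0,0,0]], rotation=[[0,0,0],[0,0,0],[0,0,0],[0,0,0],[0,0,0],[0,0,0],[0,0,0],[0,0,0],[0,0,0],[0,0,0],[0,0,0],[0,0,0]])

```text
clock: 17.87
ee_pos: [0.5203, -0.0888, 0.171]
orientation: [2.256, 2.179, 0.006]
wrist_force: [0.4, 0.1, 1.3]
opening: 0.65
```

```bash
python3 - <<'E'
from h import *
k=cam('wrist'); W=cloud(k); m=np.hypot(W[:,:,0]-.519,W[:,:,1]+.0885)<.012; print('a cap z',np.nanpercentile(W[m][:,2],[20,50,80]))
try: cap_at(k,(.519,-.0885),.068,'a')
except Exception as e: print(e)
cap_at(k,(.3946,0),.073,'b')
plan((.3942,-.0003,.12),5.5)
E
```

```text
a cap z [0.26770661 0.27463475 0.27932471]
a cap px 283 201 diam mm 40.3 axis [ 0.5193 -0.0884  0.068 ] bbox ctr [ 0.4995 -0.1085] [ 0.5396 -0.0691]
a ears n 256 [ 0.5165 -0.1226  0.0217] dir 265.3
b cap px 104 88 diam mm 45.3 axis [0.3955 0.0004 0.073 ] bbox ctr [ 0.3744 -0.0196] [0.4147 0.0205]
b ears n 23 [ 0.3593 -0.0152  0.029 ] dir 203.3
t 17.9 pos [ 0.5197 -0.0887  0.1686] yangle -1.98 tilt [ 0.005 -0.001 -1.   ] q1,q6 [-9.7  0.  82.3] F [ 0.4 -0.6 -1.5] open 0.652
-> dp [ 0.84  -1.287  0.48 ] rot [ 0.044  0.009 -1.247] dp after rot [ 1.    -1.164  0.486]
```

Outlet a stands centred in p1 with its cap home (top 0.068). Now outlet b.

Emit:
drive_tool(fingers=[0,0,0,0,0,0,0,0,0,0,0,0], dp=[[0,0,0],[0,0,0],[0.167,-0.195,0],[0.167,-0.195,0],[0.167,-0.195,0],[0.167,-0.195,0],[0.167,-0.195,0],[0.167,-0.2,0],[0,0,0.2],[0,0,0.2],[0,0,0.1],[0,0,0]], rotation=[[0,0,-0.62],[0,0,-0.62],[0,0,0],[0,0,0],[0,0,0],[0,0,0],[0,0,0],[0,0,0],[0,0,0],[0,0,0],[0,0,0],[0,0,0]])

```text
clock: 18.92
ee_pos: [0.3898, 0.0002, 0.1136]
orientation: [-2.111, -2.323, 0.004]
wrist_force: [-0.0, 0.6, -0.6]
opening: 0.998
```

```bash
python3 - <<'E'
from h import *
k=cam('wrist'); P=cap_at(k,(.3946,0),.073,'b')
R=Ro.from_rotvec(env.get_state()['orientation']).as_matrix()
plan((P[0],P[1],.032),5.5)
E
```

```text
b cap px 291 224 diam mm 40.0 axis [0.3938 0.0017 0.073 ] bbox ctr [ 0.3741 -0.0202] [0.4141 0.0207]
b ears n 356 [ 0.3633 -0.002   0.0283] dir 186.9
t 19.0 pos [3.906e-01 2.000e-04 1.149e-01] yangle 5.46 tilt [-0.002  0.    -1.   ] q1,q6 [ 0.   0.  84.6] F [0.2 0.1 0.8] open 1.000
-> dp [0.012 0.036 0.829] rot [-0.022 -0.002 -0.007] dp after rot [0.012 0.034 0.829]
```

Emit:
drive_tool(fingers=[0,0,0,0,0,0,1,1,1,1,1,1], dp=[[0.005,0.025,0.2],[0,0,0.2],[0,0,0.2],[0,0,0.18],[0,0,0.05],[0,0,0],[0,0,0],[0,0,0],[0,0,0],[0,0,0],[0,0,0],[0,0,0]], rotation=[[0,0,0],[0,0,0],[0,0,0],[0,0,0],[0,0,0],[0,0,0],[0,0,0],[0,0,0],[0,0,0],[0,0,0],[0,0,0],[0,0,0]])

```text
clock: 19.97
ee_pos: [0.3945, 0.0008, 0.0332]
orientation: [2.113, 2.324, 0.001]
wrist_force: [-1.1, 0.1, 6.7]
opening: 0.424
```

Emit:
drive_tool(fingers=[1,1,1,1,1,1,1,1,1], dp=[[0,0,0],[0,0,-0.05],[0,0,-0.1],[0,0,-0.15],[0,0,-0.15],[0,0,-0.15],[0,0,-0.1],[0,0,0],[0,0,0]], rotation=[[0,0,0],[0,0,0],[0,0,0],[0,0,0],[0,0,0],[0,0,0],[0,0,0],[0,0,0],[0,0,0]])

```text
clock: 20.72
ee_pos: [0.3941, 0.0008, 0.1027]
orientation: [2.113, 2.324, 0.0]
wrist_force: [0.4, -0.1, -6.0]
opening: 0.415
```

```bash
python3 - <<'E'
from h import *
k=held(); pickle.dump(k,open('w7.pkl','wb')); plan((.5203,-.0266,.11),-2)
E
```

```text
t 20.7 pos [0.3941 0.0008 0.1027] yangle 5.45 tilt [ 0. -0. -1.] q1,q6 [ 0.1 -0.  84.7] F [ 0.4 -0.1 -6. ] open 0.415
cap top z 0.1422 clip z [0.0939 0.0983 0.0993 0.0999]
t 20.8 pos [0.3937 0.0008 0.1022] yangle 5.46 tilt [-0.001 -0.    -1.   ] q1,q6 [ 0.1 -0.  84.7] F [-1.   0.5 -5.9] open 0.416
-> dp [-0.394  1.234 -0.079] rot [-0.006  0.     1.243] dp after rot [-0.23   1.275 -0.078]
```

Emit:
drive_tool(fingers=[1,1,1,1,1,1,1,1,1,1,1], dp=[[0,0,0],[0,0,0],[-0.033,0.18,0],[-0.033,0.18,0],[-0.033,0.18,0],[-0.033,0.18,0],[-0.033,0.18,0],[-0.033,0.18,0],[-0.033,0.18,0],[0,0,0],[0,0,0]], rotation=[[0,0,0.62],[0,0,0.62],[0,0,0],[0,0,0],[0,0,0],[0,0,0],[0,0,0],[0,0,0],[0,0,0],[0,0,0],[0,0,0]])

```text
clock: 21.68
ee_pos: [0.5188, -0.0267, 0.1013]
orientation: [-2.259, -2.181, 0.002]
wrist_force: [-0.2, 0.5, -5.7]
opening: 0.413
```

```bash
python3 - <<'E'
from h import *
k=held(); pickle.dump(k,open('w8.pkl','wb')); plan((.5200,-.0268,.0435),-2)
E
```

```text
t 21.7 pos [ 0.5188 -0.0267  0.1013] yangle -2.00 tilt [-0.002  0.    -1.   ] q1,q6 [-2.9  0.  89.1] F [-0.2  0.5 -5.7] open 0.413
cap top z 0.1408 clip z [0.0923 0.0968 0.098  0.0983]
t 21.7 pos [ 0.5182 -0.0265  0.1015] yangle -1.99 tilt [-0.002  0.    -1.   ] q1,q6 [-2.9  0.  89.1] F [-1.  -0.4 -5.8] open 0.416
-> dp [-0.002  0.019  0.58 ] rot [-0.023 -0.001  0.001] dp after rot [-0.002  0.018  0.58 ]
```

Emit:
drive_tool(fingers=[1,1,1,1,1,1,1,1,1,1], dp=[[0,0.02,0.1],[0,0,0.1],[0,0,0.1],[0,0,0.1],[0,0,0.07],[0,0,0.03],[0,0,0.03],[0,0,0.03],[0,0,0.03],[0,0,0]], rotation=[[0,0,0],[0,0,0],[0,0,0],[0,0,0],[0,0,0],[0,0,0],[0,0,0],[0,0,0],[0,0,0],[0,0,0]])

```text
clock: 22.57
ee_pos: [0.5214, -0.0267, 0.0438]
orientation: [2.259, 2.182, 0.001]
wrist_force: [-1.8, -1.1, 0.4]
opening: 0.416
```

```bash
python3 - <<'E'
from h import *
k=held()
E
```

```text
t 22.6 pos [ 0.5214 -0.0267  0.0438] yangle -1.99 tilt [ 0.001 -0.    -1.   ] q1,q6 [-2.9  0.  89.1] F [-1.8 -1.1  0.4] open 0.416
cap top z 0.0833 clip z [0.0353 0.0399 0.0409 0.0413]
```

Emit:
drive_tool(fingers=[1,1,1,1,1,1,1,1], dp=[[0,0,0.03],[0,0,0.03],[0,0,0.03],[0,0,0.03],[0,0,0.03],[0,0,0.01],[0,0,0],[0,0,0]], rotation=[[0,0,0],[0,0,0],[0,0,0],[0,0,0],[0,0,0],[0,0,0],[0,0,0],[0,0,0]])

```text
clock: 23.28
ee_pos: [0.5213, -0.0266, 0.0288]
orientation: [2.259, 2.182, 0.001]
wrist_force: [-11.4, 1.1, 24.3]
opening: 0.42
```

```bash
python3 - <<'E'
from h import *
k=held()
E
```

```text
t 23.3 pos [ 0.5213 -0.0266  0.0288] yangle -1.98 tilt [ 0.001  0.    -1.   ] q1,q6 [-2.9  0.  89.1] F [-11.4   1.1  24.3] open 0.420
cap top z 0.0685 clip z [0.0288 0.0389 0.0405 0.041 ]
```

Emit:
drive_tool(fingers=[1,0.35,0.35,0.35,0.35,0.35,0.35,0.35,0.35,0.35,0.35,0], dp=[[0,0,-0.015],[0,0,0],[0,0,0],[0,0,0],[0,0,-0.1],[0,0,-0.3],[0,0,-0.3],[0,0,-0.3],[0,0,-0.3],[0,0,-0.3],[0,0,-0.3],[0,0,-0.2]], rotation=[[0,0,0],[0,0,0],[0,0,0],[0,0,0],[0,0,0],[0,0,0],[0,0,0],[0,0,0],[0,0,0],[0,0,0],[0,0,0],[0,0,0]])

```text
clock: 24.33
ee_pos: [0.5216, -0.0267, 0.2429]
orientation: [2.258, 2.181, 0.003]
wrist_force: [0.5, 0.3, 0.9]
opening: 0.77
```

Emit:
drive_tool(fingers=[0,0,0,0,0,0,0,0,0,0], dp=[[0.25,-0.23,0],[0.25,-0.23,0],[0.25,-0.23,0],[0.25,-0.23,0],[0.25,-0.23,0],[0.25,-0.23,0],[0,0,0],[0,0,0],[0,0,0],[0,0,0]], rotation=[[0,0,0],[0,0,0],[0,0,0],[0,0,0],[0,0,0],[0,0,0],[0,0,0.7],[0,0,0.7],[0,0,0],[0,0,0]])

```text
clock: 25.17
ee_pos: [0.3885, 0.1281, 0.2397]
orientation: [2.411, 2.014, 0.001]
wrist_force: [0.0, 0.2, -0.0]
opening: 0.996
```

```bash
python3 - <<'E'
from h import *
st(); k=cam('wrist'); pickle.dump(k,open('w9.pkl','wb')); save(k,'w9.png',s=1.4)
for n,p in [('a',(.519,-.0885)),('b',(.521,-.0266))]:
    try: cap_at(k,p,.068,n)
    except Exception as e: print(n,e)
E
```

```text
t 25.2 pos [0.3885 0.1281 0.2397] yangle -10.25 tilt [ 0.001  0.    -1.   ] q1,q6 [ 18.2  -0.  118.5] F [ 0.   0.2 -0. ] open 0.996
a max() iterable argument is empty
b cap px 441 290 diam mm 21.3 axis [ 0.5329 -0.0154  0.068 ] bbox ctr [ 0.5281 -0.0267] [ 0.5411 -0.0091]
b ears n 1 [0.5205 0.024  0.013 ] dir 107.5
```

View pics/w9.png

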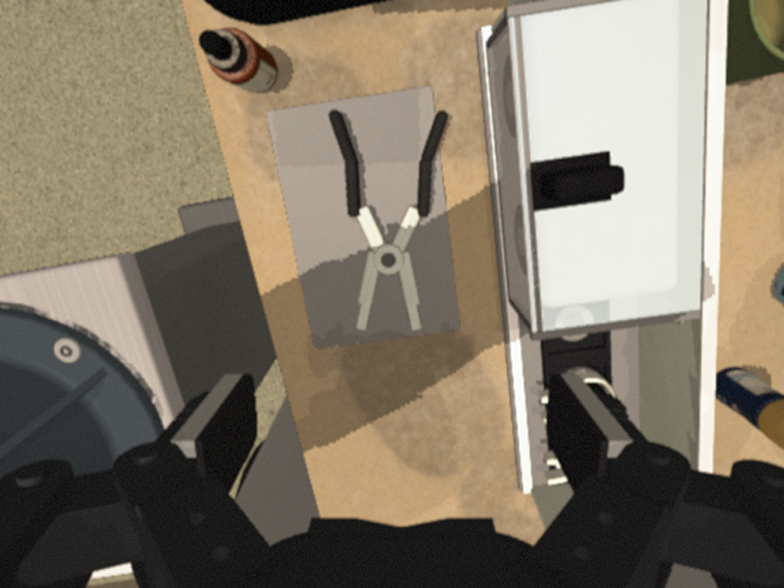

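Pivot at (388,260), jaw tips at (362,328) and (416,328), handle grips at about (354,187) and (427,187) in the 1.4x picture. The pliers' axis already lies along the picture's vertical, and the hood's end covers only the left pocket.

```bash
python3 - <<'E'
from h import *
k=pickle.load(open('w9.pkl','rb')); W=cloud(k)
pv=ray(k,388/1.4,260/1.4,.027); jt=(ray(k,362/1.4,328/1.4,.021)+ray(k,416/1.4,328/1.4,.021))/2
gp=(ray(k,354/1.4,187/1.4,.027)+ray(k,427/1.4,187/1.4,.027))/2
print('pivot',pv,'jt',jt,'gr',gp, 'z',W[186,277+9],W[134,253],W[134,305])
for a,b in [(pv,jt),(gp,pv),(gp,jt)]: d=b-a; print(np.degrees(np.arctan2(d[1],d[0])),np.linalg.norm(d[:2]))
# mask by depth
m=(W[:,:,2]>.015)&(W[:,:,2]<.04)&(abs(W[:,:,0]-.37)<.08)&(W[:,:,1]>.04)&(W[:,:,1]<.26)&((k['img'].max(2)<70)|(k['img'].min(2)>95))
Q=W[m]; print(len(Q),Q.mean(0))
u=(jt-gp)[:2]; u/=np.linalg.norm(u); v=np.array([-u[1],u[0]])
s=(Q[:,:2]-pv[:2])@u; t=(Q[:,:2]-pv[:2])@v
for lo in range(-115,70,10):
    q=(s>lo/1e3)&(s<(lo+10)/1e3)
    if q.sum(): print(lo,q.sum(),np.percentile(t[q],[2,98]).round(4))
g=pv[:2]-.060*u; print('grip',g)
plan((*g,.1),np.degrees(np.arctan2(u[1],u[0]))+90)
E
```

```text
pivot [0.3783178 0.1201233 0.027    ] jt [0.36802541 0.0620648  0.021     ] gr [0.39066122 0.17511658 0.027     ] z [0.38782354 0.11772253 0.02537213] [0.36343411 0.17956777 0.02617486] [0.41777384 0.16975542 0.02737411]
-100.05274448829272 0.05896374037542114
-102.65056514579071 0.05636151623414516
-101.32234090274571 0.11529563779271028
3165 [0.38298397 0.14553989 0.02324929]
-115 84 [-0.0434  0.0412]
-105 174 [-0.0423  0.04  ]
-95 174 [-0.039   0.0368]
-85 170 [-0.0355  0.0335]
-75 168 [-0.0324  0.0307]
-65 169 [-0.0315  0.0311]
-55 153 [-0.0317  0.0303]
-45 233 [-0.0306  0.0304]
-35 227 [-0.0249  0.0236]
-25 218 [-0.0194  0.0183]
-15 239 [-0.015   0.0141]
-5 230 [-0.0171  0.0171]
5 247 [-0.0194  0.019 ]
15 180 [-0.0217  0.0216]
25 177 [-0.0235  0.0241]
35 142 [-0.0232  0.0246]
45 118 [-0.0242  0.0258]
55 62 [-0.0254  0.0271]
grip [0.39009751 0.17895559]
t 25.2 pos [0.3886 0.1279 0.2396] yangle -10.25 tilt [ 0.  0. -1.] q1,q6 [ 18.2  -0.  118.5] F [-0.6  0.1 -0.7] open 1.004
-> dp [ 0.505 -0.077  1.396] rot [ 0.004 -0.002  0.178] dp after rot [ 0.504 -0.086  1.396]
```

The pliers' axis is at -101.3°, the grips 63 mm apart around (0.390,0.179), symmetrical within 1 mm. Descend on the grips in stages.

Emit:
drive_tool(fingers=[0,0,0,0,0,0,0,0,0,0,0,0], dp=[[0,0,0],[0.17,-0.03,0],[0.17,-0.03,0],[0.17,-0.03,0],[0,0,0.3],[0,0,0.3],[0,0,0.3],[0,0,0.3],[0,0,0.3],[0,0,0.3],[0,0,0.2],[0,0,0]], rotation=[[0,0,0.18],[0,0,0],[0,0,0],[0,0,0],[0,0,0],[0,0,0],[0,0,0],[0,0,0],[0,0,0],[0,0,0],[0,0,0],[0,0,0]])

```text
clock: 26.22
ee_pos: [0.3875, 0.1784, 0.0359]
orientation: [-2.431, -1.987, 0.009]
wrist_force: [-0.9, -0.4, -0.4]
opening: 1.004
```

```bash
python3 - <<'E'
from h import *
s,R=st(); k=cam('wrist'); pickle.dump(k,open('w10.pkl','wb')); W=cloud(k); T=(W-s['ee_pos'])@R
# finger inner/front ends: nearest points per side
for sgn in (-1,1):
    m=(abs(T[:,:,1]-sgn*.05)<.02)&(T[:,:,0]<.02)&(T[:,:,0]>-.015)&(W[:,:,2]>.034); q=T[m]; print(sgn,len(q),np.nanpercentile(q,[2,50,99],axis=0).round(4).tolist())
m=(W[:,:,2]>.012)&(W[:,:,2]<.034)&(k['img'].max(2)<70); q=T[m]; print('handles', len(q), np.percentile(q,[2,50,98],axis=0).round(4).tolist())
for lo in (-20,-10,0,10,20,30):
    z=(q[:,0]>lo/1e3)&(q[:,0]<(lo+10)/1e3)&(abs(q[:,1])<.05)
    if z.sum(): print(lo,z.sum(),np.percentile(q[z][:,1],[3,97]).round(4))
E
```

```text
t 26.2 pos [0.3875 0.1784 0.0359] yangle -11.48 tilt [-0.005 -0.002 -1.   ] q1,q6 [ 24.7   0.  126.2] F [-0.9 -0.4 -0.4] open 1.004
-1 15176 [[-0.0088, -0.0675, -0.1085], [0.0085, -0.0514, -0.0898], [0.017, -0.0305, -0.0409]]
1 14840 [[-0.009, 0.0309, -0.1116], [0.0086, 0.05, -0.0898], [0.017, 0.0691, -0.0408]]
handles 7205 [[-0.0212, -0.0879, 0.003], [0.0273, -0.0239, 0.0101], [0.1169, 0.0814, 0.0232]]
-20 622 [-0.0292  0.0323]
-10 663 [-0.0296  0.0324]
0 688 [-0.0302  0.0326]
10 749 [-0.0307  0.0327]
20 788 [-0.0337  0.0355]
30 836 [-0.0371  0.0387]
```

Emit:
drive_tool(fingers=[0,0,0,0,0,0.33,0.33,0.33,0.33,0.33], dp=[[0,0.005,0.15],[0,0,0.15],[0,0,0.15],[0,0,0.14],[0,0,0],[0,0,0],[0,0,0],[0,0,0],[0,0,0],[0,0,0]], rotation=[[0,0,0],[0,0,0],[0,0,0],[0,0,0],[0,0,0],[0,0,0],[0,0,0],[0,0,0],[0,0,0],[0,0,0]], newtons=60)

```text
clock: 27.1
ee_pos: [0.3919, 0.1804, -0.0178]
orientation: [2.432, 1.988, 0.005]
wrist_force: [-0.8, 0.0, 11.5]
opening: 0.676
```

```bash
cat >> h.py <<'E'
def pliers(k,s,R):
    W=cloud(k); T=(W-s['ee_pos'])@R; zt=np.nanmedian
    m=(k['img'].min(2)>80)&(T[:,:,0]<-.035)&(T[:,:,0]>-.14)&(abs(T[:,:,1])<.035)&(abs(T[:,:,2]-.014-PZ)<.02)
    q=T[m]
    for lo in range(-130,-40,10):
        z=(q[:,0]>lo/1e3)&(q[:,0]<(lo+10)/1e3)
        if z.sum()>5: print('x',lo,z.sum(),'y',np.percentile(q[z][:,1],[3,97]).round(4),'z %.4f'%np.median(q[z][:,2]))
PZ=0
E
python3 - <<'E'
from h import *
s,R=st(); k=cam('wrist'); W=cloud(k); T=(W-s['ee_pos'])@R
m=(W[:,:,2]>.012)&(W[:,:,2]<.034)&(k['img'].max(2)<70); q=T[m]
for lo in (-30,-20,-10,0,10,20,30,40,50):
    z=(q[:,0]>lo/1e3)&(q[:,0]<(lo+10)/1e3)&(abs(q[:,1])<.05)
    if z.sum(): print(lo,z.sum(),np.percentile(q[z][:,1],[3,97]).round(4))
E
```

```text
t 27.1 pos [ 0.3919  0.1804 -0.0178] yangle -11.47 tilt [ 0.003  0.001 -1.   ] q1,q6 [ 24.7   0.  126.2] F [-0.8  0.  11.5] open 0.676
-30 541 [-0.0267  0.0292]
-20 1150 [-0.0273  0.0296]
-10 1454 [-0.0275  0.0302]
0 1991 [-0.0393  0.042 ]
10 1581 [-0.0278  0.0304]
20 1524 [-0.0282  0.0315]
30 1614 [-0.0311  0.0343]
40 1703 [-0.0336  0.037 ]
50 209 [-0.0329  0.0359]
```

Emit:
drive_tool(fingers=[0.32,0.32,0.32,0.32,0.32,0.32,0.32,0.32,0.32,0.32,0.32,0.32], dp=[[0,0,-0.03],[0,0,-0.06],[0,0,-0.1],[0,0,-0.15],[0,0,-0.15],[0,0,-0.15],[0,0,-0.15],[0,0,-0.15],[0,0,-0.15],[0,0,-0.12],[0,0,0],[0,0,0]], rotation=[[0,0,0],[0,0,0],[0,0,0],[0,0,0],[0,0,0],[0,0,0],[0,0,0],[0,0,0],[0,0,0],[0,0,0],[0,0,0],[0,0,0]])

```text
clock: 28.15
ee_pos: [0.3907, 0.1799, 0.102]
orientation: [2.432, 1.988, 0.002]
wrist_force: [-0.1, 0.9, -2.4]
opening: 0.681
```

```bash
python3 - <<'E'
from h import *
s,R=st(); k=cam('wrist'); save(k,'w11.png'); pliers(k,s,R)
E
```

```text
t 28.1 pos [0.3907 0.1799 0.102 ] yangle -11.47 tilt [ 0.001  0.001 -1.   ] q1,q6 [ 24.7  -0.  126.2] F [-0.1  0.9 -2.4] open 0.681
```

View pics/w11.png

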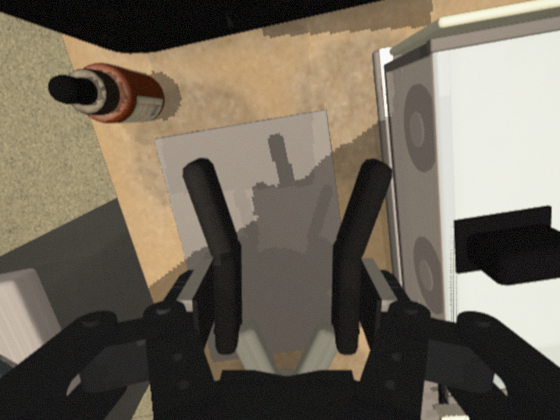

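Pliers are held; the handles run from (200,170) and (375,170) down to (225,350) and (350,345), symmetric. The jaws are hidden behind the gripper. Check the pitch from the handles, then plan the carry.

```bash
cat >> h.py <<'E'
def handles(k,s,R):
    T=(cloud(k)-s['ee_pos'])@R
    m=(k['img'].max(2)<75)&(abs(T[:,:,1])<.05)&(T[:,:,2]>-.035)&(T[:,:,2]<.02)&(T[:,:,0]>.013)&(T[:,:,0]<.08)
    for sg in (-1,1):
        q=T[m&(sg*T[:,:,1]>.01)]
        for lo in (15,25,35,45,53):
            z=(q[:,0]>lo/1e3)&(q[:,0]<(lo+8)/1e3)
            if z.sum()>10: print(sg,lo,z.sum(),'y',np.percentile(q[z][:,1],[3,97]).round(4),'ztop %.4f'%np.percentile(q[z][:,2],10),end=' | ')
        print('xmax',np.percentile(q[:,0],99).round(4))
E
python3 - <<'E'
from h import *
s,R=st(); k=cam('wrist'); handles(k,s,R)
plan((.36,-.05,.102),-2+90)
E
```

```text
t 28.2 pos [0.3903 0.1797 0.1012] yangle -11.46 tilt [ 0.  0. -1.] q1,q6 [ 24.7  -0.  126.2] F [-0.4 -0.  -2.4] open 0.683
-1 15 95 y [-0.0209 -0.0192] ztop -0.0339 | -1 25 96 y [-0.0237 -0.0216] ztop -0.0341 | -1 35 103 y [-0.0266 -0.0244] ztop -0.0341 | -1 45 119 y [-0.0327 -0.0273] ztop -0.0339 | xmax 0.0512
1 15 92 y [0.0223 0.024 ] ztop -0.0344 | 1 25 97 y [0.0248 0.0268] ztop -0.0339 | 1 35 120 y [0.0276 0.0299] ztop -0.0341 | 1 45 131 y [0.0304 0.0362] ztop -0.0341 | xmax 0.0509
t 28.2 pos [0.3899 0.1795 0.1008] yangle -11.47 tilt [-0.001 -0.    -1.   ] q1,q6 [ 24.7   0.  126.2] F [-0.  -0.1 -2.3] open 0.680
-> dp [-2.309  0.163 -0.011] rot [-7.0000e-03 -2.0000e-03 -1.6578e+01] dp after rot [ 0.219 -2.304 -0.012]
```

Emit:
drive_tool(fingers=[0.32,0.32,0.32,0.32,0.32,0.32,0.32,0.32,0.32,0.32,0.32,0.32], dp=[[-0.15,0.01,0],[-0.2,0.015,0],[-0.2,0.015,0],[-0.22,0.015,0],[-0.22,0.015,0],[-0.22,0.015,0],[-0.22,0.015,0],[-0.22,0.015,0],[-0.22,0.015,0],[-0.2,0.015,0],[-0.15,0.015,0],[-0.09,0,0]], rotation=[[0,0,0],[0,0,0],[0,0,0],[0,0,0],[0,0,0],[0,0,0],[0,0,0],[0,0,0],[0,0,0],[0,0,0],[0,0,0],[0,0,0]])

```text
clock: 29.25
ee_pos: [0.3593, -0.0511, 0.1006]
orientation: [-2.433, -1.987, 0.001]
wrist_force: [0.6, 0.8, -2.2]
opening: 0.682
```

Emit:
drive_tool(fingers=[0.32,0.32,0.32,0.32,0.32,0.32,0.32,0.32,0.32,0.32,0.32,0.32], dp=[[0,0,0],[0,0,0],[0,0,0],[0,0,0],[0,0,0],[0,0,0],[0,0,0],[0,0,0],[0,0,0],[0,0,0],[0,0,0],[0,0,0]], rotation=[[0,0,-0.4],[0,0,-0.8],[0,0,-0.8],[0,0,-0.8],[0,0,-0.8],[0,0,-0.8],[0,0,-0.8],[0,0,-0.8],[0,0,-0.8],[0,0,-0.8],[0,0,-0.8],[0,0,-0.8]])

```text
clock: 30.25
ee_pos: [0.3597, -0.0495, 0.1007]
orientation: [-1.227, -2.891, 0.0]
wrist_force: [-0.4, 0.4, -1.6]
opening: 0.68
```

Emit:
drive_tool(fingers=[0.32,0.32,0.32,0.32,0.32,0.32,0.32,0.32,0.32,0.32,0.32,0.32], dp=[[0,0,0],[0,0,0],[0,0,0],[0,0,0],[0,0,0],[0,0,0],[0,0,0],[0,0,0],[0,0,0],[0,0,0],[0,0,0],[0,0,0]], rotation=[[0,0,-0.8],[0,0,-0.8],[0,0,-0.8],[0,0,-0.8],[0,0,-0.8],[0,0,-0.8],[0,0,-0.8],[0,0,-0.8],[0,0,-0.8],[0,0,-0.2],[0,0,0],[0,0,0]])

```text
clock: 31.25
ee_pos: [0.3599, -0.0497, 0.101]
orientation: [-0.055, -3.141, -0.0]
wrist_force: [0.6, -0.8, -1.6]
opening: 0.682
```

```bash
sed -i 's/>-.035)/>-.065)/' h.py; python3 - <<'E'
from h import *
s,R=st(); k=cam('wrist'); handles(k,s,R)
for n in ('top','scene'):
    k=cam(n); pickle.dump(k,open(n+'12.pkl','wb')); 
a=pickle.load(open('top12.pkl','rb'))['img'][160:330,180:400]; b=pickle.load(open('scene12.pkl','rb'))['img'][130:330,220:500]
cv2.imwrite('pics/c12.png',np.vstack([cv2.resize(a,(440,340)),cv2.resize(b,(440,260))])[:,:,::-1])
plan((.311,-.0812,.02),88)
E
```

```text
t 31.2 pos [ 0.3599 -0.0497  0.101 ] yangle 88.00 tilt [-0.  0. -1.] q1,q6 [-7.9  0.  -5.9] F [ 0.6 -0.8 -1.6] open 0.682
-1 15 593 y [-0.03   -0.0218] ztop -0.0444 | -1 25 658 y [-0.0326 -0.0241] ztop -0.0444 | -1 35 705 y [-0.0354 -0.0269] ztop -0.0442 | -1 45 501 y [-0.0369 -0.0296] ztop -0.0438 | xmax 0.0502
1 15 600 y [0.0204 0.0286] ztop -0.0444 | 1 25 667 y [0.0229 0.0314] ztop -0.0441 | 1 35 709 y [0.0257 0.0344] ztop -0.0441 | 1 45 487 y [0.0286 0.0359] ztop -0.0438 | xmax 0.0499
t 31.4 pos [ 0.36   -0.0498  0.1011] yangle 88.05 tilt [-0.  0. -1.] q1,q6 [-7.9  0.  -5.9] F [ 1.1 -0.5 -2.1] open 0.680
-> dp [ 0.479 -0.33   0.811] rot [ 0.    -0.001  0.008] dp after rot [ 0.479 -0.331  0.811]
```

View pics/c12.png

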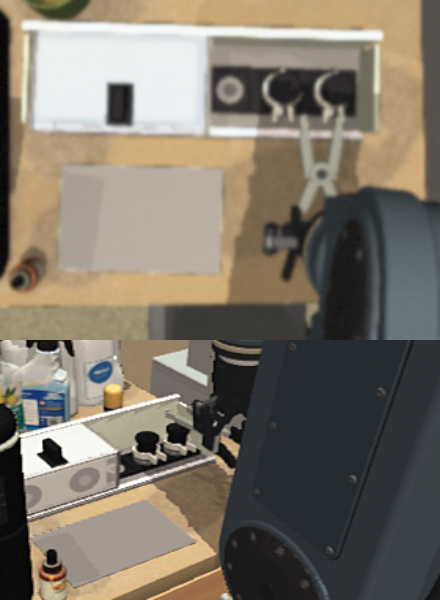

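The top view shows the pliers well: pivot at (320,174), jaws pointing at the two clips with ears at (272–290,112) and (325–345,112) of the upper crop. They are level (handle tops constant). I measure the pivot and ears in that top view.

```bash
python3 - <<'E'
from h import *
k=pickle.load(open('top12.pkl','rb')); W=cloud(k); s,R=st()
px=lambda u,v:(u/2+180,v/2+160)
pv=ray(k,*px(320.5,174),.1475); print('pivot',pv, 'tool',R.T@(pv-s['ee_pos']), 'cloud',W[247,340+5])
j=[ray(k,*px(*p),.139) for p in ((304,116),(336,116))]; jm=(j[0]+j[1])/2; print('jaw tips',j,'mid tool',R.T@(jm-s['ee_pos']))
for n,p in [('a',(.519,-.0885)),('b',(.521,-.0266))]: 
    for q in (p,):
        m=(np.hypot(W[:,:,0]-p[0],W[:,:,1]-p[1])<.045)&(k['img'].min(2)>150)&(W[:,:,2]>.025)&(W[:,:,2]<.05)&(W[:,:,0]<p[0]-.022); e=W[m]; print(n,'ears',len(e),e.mean(0).round(4),np.percentile(e[:,1],[3,97]).round(4))
save(k,'t12.png',(300,190,380,250),8)
E
```

```text
t 31.4 pos [ 0.36   -0.0498  0.1011] yangle 88.05 tilt [-0.  0. -1.] q1,q6 [-7.9  0.  -5.9] F [ 1.1 -0.5 -2.1] open 0.680
pivot [ 0.42149979 -0.051759    0.1475    ] tool [-0.06149727  0.00017642 -0.04637056] cloud [ 0.42128178 -0.06244116  0.14407173]
jaw tips [array([ 0.4831085 , -0.03665836,  0.139     ]), array([ 0.48283986, -0.07103297,  0.139     ])] mid tool [-0.12300797  0.00018532 -0.03787718]
a ears 15 [ 0.4911 -0.0801  0.0383] [-0.0902 -0.0756]
b ears 20 [ 0.4928 -0.0233  0.0392] [-0.035  -0.0154]
```

View pics/t12.png

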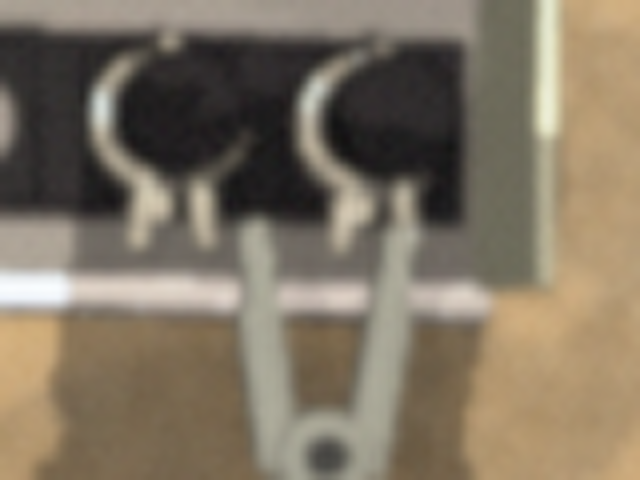

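Emit:
drive_tool(fingers=[0.31,0.31,0.31,0.31,0.31,0.31,0.31,0.31,0.31,0.31,0.31,0.31], dp=[[0.1,-0.08,0],[0.15,-0.08,0],[0.15,-0.08,0],[0.1,-0.08,0],[0,0,0.1],[0,0,0.2],[0,0,0.2],[0,0,0.2],[0,0,0.2],[0,0,0.11],[0,0,0],[0,0,0]], rotation=[[0,0,0],[0,0,0],[0,0,0],[0,0,0],[0,0,0],[0,0,0],[0,0,0],[0,0,0],[0,0,0],[0,0,0],[0,0,0],[0,0,0]])

```text
clock: 32.4
ee_pos: [0.3086, -0.0801, 0.0002]
orientation: [-0.052, -3.14, -0.0]
wrist_force: [-0.1, -0.3, -1.1]
opening: 0.693
```

```bash
python3 - <<'E'
from h import *
s,R=st(); k=cam('wrist'); handles(k,s,R)
plan((.369,-.082,0),88)
k=cam('top'); pickle.dump(k,open('t13.pkl','wb')); W=cloud(k)
save(k,'t13.png',(290,190,390,265),7)
E
```

```text
t 32.4 pos [ 3.086e-01 -8.010e-02  2.000e-04] yangle 88.09 tilt [-0.001  0.    -1.   ] q1,q6 [-14.6  -0.  -12.6] F [-0.1 -0.3 -1.1] open 0.693
-1 15 579 y [-0.0305 -0.0224] ztop -0.0446 | -1 25 666 y [-0.0334 -0.0248] ztop -0.0445 | -1 35 705 y [-0.0363 -0.0277] ztop -0.0445 | -1 45 514 y [-0.0379 -0.0305] ztop -0.0440 | xmax 0.0502
1 15 601 y [0.0209 0.0293] ztop -0.0445 | 1 25 671 y [0.0236 0.0323] ztop -0.0445 | 1 35 714 y [0.0265 0.0351] ztop -0.0444 | 1 45 482 y [0.0294 0.0368] ztop -0.0441 | xmax 0.0499
t 32.5 pos [ 0.3093 -0.0803  0.0007] yangle 88.11 tilt [ 0. -0. -1.] q1,q6 [-14.6  -0.  -12.7] F [ 0.3 -0.2 -1.8] open 0.693
-> dp [-0.597  0.003  0.007] rot [-0.001  0.001  0.018] dp after rot [-0.597  0.004  0.007]
```

View pics/t13.png

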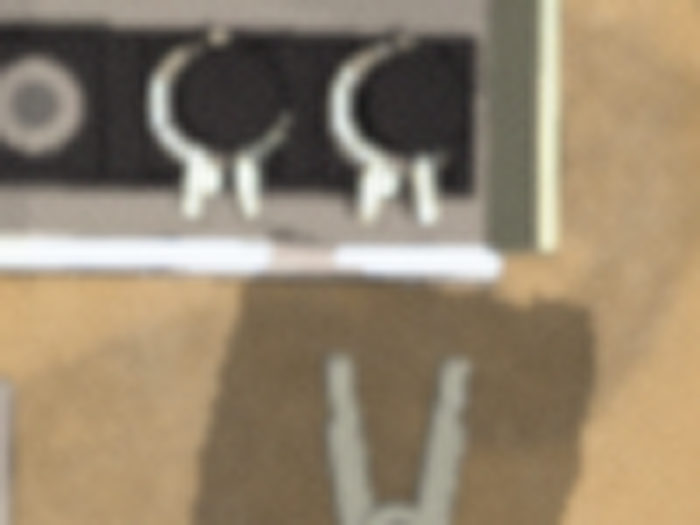

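Jaws are at (341,358) and (456,358), their midline at x≈399. Ears a are at (370,215) and (430,220), midline x≈400. With the 1.7° skew that leaves about 1 mm, so I shift 1 mm left and slide forward.

Emit:
drive_tool(fingers=[0.29,0.29,0.29,0.29,0.29,0.29,0.29,0.29,0.29,0.29,0.29,0.29], dp=[[-0.06,0.01,0],[-0.06,0,0],[-0.06,0,0],[-0.06,0,0],[-0.06,0,0],[-0.06,0,0],[-0.06,0,0],[-0.06,0,0],[-0.06,0,0],[-0.06,0,0],[0,0,0],[0,0,0]], rotation=[[0,0,0],[0,0,0],[0,0,0],[0,0,0],[0,0,0],[0,0,0],[0,0,0],[0,0,0],[0,0,0],[0,0,0],[0,0,0],[0,0,0]])

```text
clock: 33.5
ee_pos: [0.3691, -0.0812, 0.0001]
orientation: [-0.051, -3.141, -0.0]
wrist_force: [0.1, 1.0, -1.9]
opening: 0.708
```

```bash
python3 - <<'E'
from h import *
s,R=st(); k=cam('wrist'); handles(k,s,R)
k=cam('top'); pickle.dump(k,open('t14.pkl','wb')); save(k,'t14.png',(290,190,390,265),7)
g=cv2.cvtColor(k['img'],cv2.COLOR_RGB2GRAY)
# ear/jaw row profiles
for v in (214,216,218,220,222,224,226,230): print(v,g[v,330:366].tolist())
E
```

```text
t 33.5 pos [ 3.691e-01 -8.120e-02  1.000e-04] yangle 88.15 tilt [-0.  0. -1.] q1,q6 [-12.4  -0.  -10.5] F [ 0.1  1.  -1.9] open 0.708
-1 15 614 y [-0.0319 -0.0235] ztop -0.0451 | -1 25 680 y [-0.0348 -0.026 ] ztop -0.0450 | -1 35 734 y [-0.0377 -0.0291] ztop -0.0450 | -1 45 520 y [-0.0393 -0.0321] ztop -0.0446 | xmax 0.0501
1 15 611 y [0.022  0.0302] ztop -0.0449 | 1 25 689 y [0.0247 0.0333] ztop -0.0448 | 1 35 729 y [0.0278 0.0365] ztop -0.0448 | 1 45 497 y [0.0309 0.0383] ztop -0.0443 | xmax 0.0498
214 [29, 30, 31, 30, 30, 30, 32, 36, 34, 35, 51, 90, 143, 177, 171, 154, 122, 93, 100, 142, 170, 130, 71, 36, 28, 31, 35, 51, 88, 102, 104, 105, 104, 104, 105, 108]
216 [36, 36, 36, 37, 43, 65, 104, 121, 116, 83, 64, 114, 178, 197, 192, 179, 135, 80, 83, 136, 169, 138, 86, 79, 101, 100, 80, 67, 91, 104, 106, 105, 106, 107, 105, 105]
218 [89, 90, 88, 89, 90, 106, 140, 161, 162, 136, 108, 134, 178, 176, 139, 112, 92, 80, 93, 130, 170, 156, 121, 130, 156, 156, 132, 103, 99, 105, 107, 107, 105, 104, 107, 107]
220 [107, 106, 106, 106, 104, 103, 120, 154, 169, 164, 137, 138, 161, 145, 114, 105, 105, 108, 106, 131, 176, 178, 145, 153, 165, 159, 130, 106, 104, 105, 105, 104, 106, 106, 106, 108]
222 [107, 108, 105, 108, 107, 104, 113, 154, 168, 158, 124, 106, 108, 108, 104, 106, 106, 105, 108, 112, 120, 120, 126, 155, 165, 151, 124, 107, 104, 108, 105, 106, 103, 105, 104, 108]
224 [144, 144, 140, 138, 133, 123, 119, 147, 165, 159, 137, 119, 118, 121, 121, 121, 122, 122, 118, 116, 111, 112, 143, 162, 160, 139, 124, 122, 122, 115, 107, 105, 105, 105, 106, 106]
226 [208, 208, 206, 205, 197, 170, 149, 159, 166, 163, 160, 166, 188, 197, 199, 200, 201, 203, 203, 197, 170, 143, 155, 168, 161, 158, 178, 198, 201, 185, 162, 131, 112, 108, 107, 108]
230 [105, 105, 106, 106, 106, 104, 111, 147, 162, 165, 157, 135, 108, 96, 95, 98, 98, 101, 109, 104, 111, 145, 165, 165, 156, 135, 118, 111, 111, 111, 109, 109, 112, 116, 117, 117]
```

The jaws straddle the ears evenly (gaps 4.5 and 4 px). Squeeze, rising slightly to follow the pads' swing.

Emit:
drive_tool(fingers=[0.34,0.39,0.44,0.48,0.52,0.55,0.58,0.61,0.64,0.66,0.66,0.66], dp=[[0,0,-0.008],[0,0,-0.007],[0,0,-0.007],[0,0,-0.006],[0,0,-0.005],[0,0,-0.004],[0,0,-0.003],[0,0,0],[0,0,0],[0,0,0],[0,0,0],[0,0,0]], rotation=[[0,0,0],[0,0,0],[0,0,0],[0,0,0],[0,0,0],[0,0,0],[0,0,0],[0,0,0],[0,0,0],[0,0,0],[0,0,0],[0,0,0]], newtons=80)

```text
clock: 34.6
ee_pos: [0.3689, -0.0812, 0.0042]
orientation: [-0.051, -3.141, 0.0]
wrist_force: [-3.1, -1.5, -1.3]
opening: 0.408
```

```bash
python3 - <<'E'
from h import *
s,R=st(); k=cam('wrist'); handles(k,s,R)
k=cam('top'); pickle.dump(k,open('t15.pkl','wb'))
g=cv2.cvtColor(k['img'],cv2.COLOR_RGB2GRAY)
for v in (214,216,218,220,222): print(v,g[v,330:366].tolist())
E
```

```text
t 34.6 pos [ 0.3689 -0.0812  0.0042] yangle 88.13 tilt [-0. -0. -1.] q1,q6 [-12.4  -0.  -10.5] F [-3.1 -1.5 -1.3] open 0.408
-1 15 273 y [-0.0158 -0.0103] ztop -0.0402 | -1 25 351 y [-0.0166 -0.0101] ztop -0.0399 | -1 35 420 y [-0.0175 -0.0103] ztop -0.0396 | -1 45 369 y [-0.0175 -0.0103] ztop -0.0391 | xmax 0.0502
1 15 210 y [0.0102 0.0146] ztop -0.0402 | 1 25 288 y [0.0101 0.0155] ztop -0.0399 | 1 35 352 y [0.0103 0.0165] ztop -0.0396 | 1 45 313 y [0.0102 0.0167] ztop -0.0389 | xmax 0.0499
214 [30, 29, 31, 29, 30, 28, 27, 30, 29, 30, 48, 97, 150, 167, 168, 175, 174, 187, 185, 169, 164, 154, 113, 59, 31, 30, 29, 52, 88, 103, 105, 106, 104, 105, 104, 107]
216 [39, 34, 36, 36, 37, 36, 36, 35, 31, 36, 51, 105, 153, 169, 175, 188, 174, 182, 178, 167, 169, 161, 117, 63, 33, 32, 31, 54, 90, 102, 106, 105, 106, 105, 107, 106]
218 [89, 89, 88, 88, 89, 90, 84, 83, 80, 81, 84, 111, 152, 169, 178, 185, 174, 183, 177, 167, 167, 160, 124, 87, 75, 73, 77, 86, 99, 103, 104, 105, 107, 107, 105, 107]
220 [106, 106, 108, 107, 106, 106, 106, 108, 108, 106, 111, 127, 154, 164, 161, 166, 158, 164, 159, 161, 166, 158, 132, 107, 102, 105, 108, 106, 108, 106, 106, 106, 105, 106, 106, 106]
222 [108, 106, 106, 108, 107, 109, 108, 108, 105, 110, 137, 153, 163, 160, 144, 122, 111, 110, 114, 145, 163, 161, 144, 126, 112, 107, 107, 108, 105, 106, 103, 106, 106, 105, 108, 108]
```

Emit:
drive_tool(fingers=[0.58,0.5,0.42,0.36,0.32,0.29,0.29,0.29,0.29], dp=[[0,0,0.003],[0,0,0.005],[0,0,0.008],[0,0,0.008],[0,0,0.008],[0,0,0.008],[0,0,0],[0,0,0],[0,0,0]], rotation=[[0,0,0],[0,0,0],[0,0,0],[0,0,0],[0,0,0],[0,0,0],[0,0,0],[0,0,0],[0,0,0]])

```text
clock: 35.45
ee_pos: [0.3691, -0.0812, 0.0002]
orientation: [0.051, 3.141, 0.0]
wrist_force: [0.8, 0.0, -1.6]
opening: 0.712
```

```bash
python3 - <<'E'
from h import *
s,R=st(); k=cam('wrist'); handles(k,s,R)
k=cam('top'); pickle.dump(k,open('t16.pkl','wb'))
g=cv2.cvtColor(k['img'],cv2.COLOR_RGB2GRAY)
for v in (212,214,216,218,220,222): print(v,g[v,330:366].tolist())
E
```

```text
t 35.5 pos [ 3.691e-01 -8.120e-02  2.000e-04] yangle 88.14 tilt [ 0.  0. -1.] q1,q6 [-12.4   0.  -10.5] F [ 0.8  0.  -1.6] open 0.712
-1 15 609 y [-0.0317 -0.0235] ztop -0.0449 | -1 25 679 y [-0.0346 -0.0259] ztop -0.0448 | -1 35 726 y [-0.0378 -0.0289] ztop -0.0448 | -1 45 520 y [-0.0393 -0.0318] ztop -0.0444 | xmax 0.0501
1 15 627 y [0.022  0.0304] ztop -0.0448 | 1 25 692 y [0.0248 0.0337] ztop -0.0448 | 1 35 733 y [0.028  0.0368] ztop -0.0447 | 1 45 471 y [0.031  0.0384] ztop -0.0442 | xmax 0.0495
212 [30, 32, 34, 30, 29, 26, 29, 32, 39, 60, 80, 96, 115, 138, 156, 150, 125, 109, 101, 80, 69, 49, 30, 25, 22, 25, 27, 49, 88, 102, 103, 105, 104, 106, 107, 107]
214 [29, 33, 33, 27, 29, 28, 32, 36, 41, 39, 35, 40, 54, 84, 130, 169, 169, 175, 177, 126, 62, 33, 32, 26, 31, 31, 33, 52, 87, 103, 107, 106, 104, 105, 105, 105]
216 [39, 38, 34, 36, 41, 61, 99, 120, 126, 100, 63, 37, 44, 85, 140, 175, 176, 192, 189, 130, 61, 31, 44, 72, 106, 112, 98, 78, 91, 103, 105, 105, 105, 103, 106, 106]
218 [86, 87, 89, 90, 90, 98, 124, 155, 165, 149, 109, 84, 86, 104, 153, 177, 167, 189, 193, 148, 95, 76, 83, 117, 154, 167, 148, 115, 102, 106, 106, 106, 107, 106, 106, 106]
220 [107, 105, 106, 105, 106, 105, 114, 153, 170, 162, 130, 108, 105, 116, 144, 160, 149, 166, 165, 135, 111, 103, 110, 140, 163, 161, 138, 112, 106, 105, 105, 105, 106, 106, 105, 106]
222 [108, 106, 108, 106, 107, 104, 114, 147, 165, 161, 133, 107, 104, 107, 110, 111, 108, 111, 110, 106, 105, 102, 117, 153, 167, 158, 128, 106, 106, 106, 106, 105, 106, 107, 105, 105]
```

Clip a is snapped: its ears are about 12 mm over the outsides with the jaws open again. Back off and go to b, 61.5 mm to the left.

Emit:
drive_tool(fingers=[0.29,0.29,0.29,0.29,0.29,0.29,0.29,0.29,0.29,0.29,0.29,0.29], dp=[[0.06,0,0],[0.1,0,0],[0.14,0,0],[0.15,0,0],[0.15,0,0],[0,0.1,0],[0,0.15,0],[0,0.15,0],[0,0.15,0],[0,0.065,0],[0,0,0],[0,0,0]], rotation=[[0,0,0],[0,0,0],[0,0,0],[0,0,0],[0,0,0],[0,0,0],[0,0,0],[0,0,0],[0,0,0],[0,0,0],[0,0,0],[0,0,0]])

```text
clock: 36.55
ee_pos: [0.3107, -0.0179, 0.0002]
orientation: [-0.049, -3.141, 0.0]
wrist_force: [-0.7, -1.0, -1.1]
opening: 0.71
```

```bash
python3 - <<'E'
from h import *
s,R=st(); k=cam('wrist'); handles(k,s,R)
plan((.3712,-.0197,0),88.1)
k=cam('top'); pickle.dump(k,open('t17.pkl','wb'))
g=cv2.cvtColor(k['img'],cv2.COLOR_RGB2GRAY)
for v in (216,218,220,): print(v,g[v,306:342].tolist())
for v in (241,243,246): print(v,g[v,306:342].tolist())
E
```

```text
t 36.5 pos [ 3.107e-01 -1.790e-02  2.000e-04] yangle 88.20 tilt [-0. -0. -1.] q1,q6 [-3.3 -0.  -1.5] F [-0.7 -1.  -1.1] open 0.710
-1 15 601 y [-0.0316 -0.0234] ztop -0.0450 | -1 25 678 y [-0.0345 -0.026 ] ztop -0.0448 | -1 35 727 y [-0.0377 -0.029 ] ztop -0.0448 | -1 45 517 y [-0.0392 -0.0319] ztop -0.0443 | xmax 0.0501
1 15 623 y [0.022  0.0305] ztop -0.0448 | 1 25 680 y [0.0249 0.0336] ztop -0.0447 | 1 35 734 y [0.028  0.0367] ztop -0.0446 | 1 45 460 y [0.031  0.0383] ztop -0.0441 | xmax 0.0496
t 36.6 pos [ 3.108e-01 -1.820e-02  2.000e-04] yangle 88.16 tilt [-0. -0. -1.] q1,q6 [-3.3 -0.  -1.5] F [-0.9 -0.5 -2.3] open 0.705
-> dp [-0.604  0.004  0.002] rot [-0.002 -0.     0.009] dp after rot [-0.604  0.005  0.002]

216 [78, 77, 74, 68, 70, 70, 70, 72, 70, 90, 169, 233, 241, 239, 230, 168, 99, 134, 223, 237, 189, 106, 64, 61, 59, 57, 59, 56, 60, 58, 53, 52, 48, 49, 44, 46]
218 [157, 156, 157, 155, 155, 156, 155, 154, 148, 146, 199, 232, 214, 177, 164, 154, 144, 143, 197, 230, 205, 153, 135, 135, 136, 137, 137, 137, 138, 134, 128, 126, 123, 124, 119, 115]
220 [164, 166, 164, 165, 165, 163, 165, 164, 162, 165, 197, 217, 190, 164, 161, 163, 164, 155, 167, 203, 194, 171, 162, 164, 165, 163, 165, 164, 164, 161, 164, 163, 164, 165, 163, 163]
241 [108, 108, 105, 106, 123, 150, 156, 142, 115, 103, 102, 104, 103, 105, 103, 103, 105, 107, 105, 104, 101, 107, 128, 138, 132, 113, 100, 99, 101, 102, 103, 102, 102, 102, 103, 100]
243 [106, 105, 105, 106, 121, 155, 169, 163, 128, 104, 97, 103, 104, 103, 105, 104, 102, 106, 106, 103, 103, 118, 154, 169, 164, 127, 97, 95, 98, 99, 102, 102, 103, 102, 102, 101]
246 [104, 105, 104, 99, 113, 151, 170, 163, 130, 106, 101, 104, 108, 106, 103, 105, 102, 105, 106, 105, 116, 149, 168, 161, 131, 104, 98, 102, 100, 102, 103, 105, 106, 105, 104, 102]
```

Emit:
drive_tool(fingers=[0.29,0.29,0.29,0.29,0.29,0.29,0.29,0.29,0.29,0.29,0.29,0.29], dp=[[-0.06,0.005,0],[-0.06,0,0],[-0.06,0,0],[-0.06,0,0],[-0.06,0,0],[-0.06,0,0],[-0.06,0,0],[-0.06,0,0],[-0.06,0,0],[-0.06,0,0],[0,0,0],[0,0,0]], rotation=[[0,0,0],[0,0,0],[0,0,0],[0,0,0],[0,0,0],[0,0,0],[0,0,0],[0,0,0],[0,0,0],[0,0,0],[0,0,0],[0,0,0]])

```text
clock: 37.65
ee_pos: [0.3712, -0.0192, 0.0001]
orientation: [-0.051, -3.141, -0.0]
wrist_force: [-0.3, -0.6, -2.0]
opening: 0.713
```

```bash
python3 - <<'E'
from h import *
s,R=st(); k=cam('top'); pickle.dump(k,open('t18.pkl','wb'))
g=cv2.cvtColor(k['img'],cv2.COLOR_RGB2GRAY)
for v in (214,216,218,220,222): print(v,g[v,306:342].tolist())
E
```

```text
t 37.6 pos [ 3.712e-01 -1.920e-02  1.000e-04] yangle 88.14 tilt [-0.  0. -1.] q1,q6 [-3.   0.  -1.1] F [-0.3 -0.6 -2. ] open 0.713
214 [29, 31, 31, 37, 47, 59, 65, 57, 42, 53, 110, 173, 198, 189, 168, 119, 77, 109, 171, 183, 128, 66, 53, 51, 39, 34, 28, 27, 32, 24, 29, 28, 28, 32, 30, 42]
216 [50, 49, 49, 67, 109, 148, 160, 142, 99, 82, 131, 179, 185, 182, 169, 120, 71, 103, 167, 184, 138, 104, 141, 148, 128, 87, 49, 38, 38, 37, 34, 35, 33, 32, 33, 32]
218 [102, 100, 100, 100, 113, 153, 169, 161, 127, 112, 148, 174, 151, 119, 107, 100, 99, 112, 149, 172, 146, 129, 156, 167, 153, 116, 87, 85, 88, 88, 83, 82, 81, 82, 81, 80]
220 [105, 107, 107, 104, 114, 152, 169, 162, 130, 117, 141, 157, 131, 106, 101, 104, 106, 108, 123, 144, 142, 153, 163, 162, 139, 110, 100, 103, 106, 108, 106, 107, 105, 106, 108, 105]
222 [107, 110, 109, 107, 113, 139, 162, 165, 142, 116, 103, 104, 101, 102, 105, 108, 107, 109, 107, 105, 117, 153, 168, 157, 127, 103, 102, 105, 107, 107, 109, 107, 106, 106, 108, 106]
```

Straddled (jaws 312 and 329, ears 317 and 325). Squeeze, then release.

Emit:
drive_tool(fingers=[0.34,0.39,0.44,0.48,0.52,0.55,0.58,0.61,0.64,0.66,0.66,0.66], dp=[[0,0,-0.008],[0,0,-0.007],[0,0,-0.007],[0,0,-0.006],[0,0,-0.005],[0,0,-0.004],[0,0,-0.003],[0,0,0],[0,0,0],[0,0,0],[0,0,0],[0,0,0]], rotation=[[0,0,0],[0,0,0],[0,0,0],[0,0,0],[0,0,0],[0,0,0],[0,0,0],[0,0,0],[0,0,0],[0,0,0],[0,0,0],[0,0,0]], newtons=80)

```text
clock: 38.7
ee_pos: [0.3709, -0.0192, 0.0042]
orientation: [-0.051, -3.141, -0.0]
wrist_force: [-1.8, 0.7, -1.1]
opening: 0.406
```

Emit:
drive_tool(fingers=[0.58,0.5,0.42,0.36,0.32,0.29,0.29,0.29,0.29], dp=[[0,0,0.003],[0,0,0.005],[0,0,0.008],[0,0,0.008],[0,0,0.008],[0,0,0.008],[0,0,0],[0,0,0],[0,0,0]], rotation=[[0,0,0],[0,0,0],[0,0,0],[0,0,0],[0,0,0],[0,0,0],[0,0,0],[0,0,0],[0,0,0]])

```text
clock: 39.45
ee_pos: [0.3711, -0.0192, 0.0002]
orientation: [0.051, 3.141, -0.0]
wrist_force: [1.2, 0.0, -2.2]
opening: 0.711
```

```bash
python3 - <<'E'
from h import *
s,R=st(); k=cam('wrist'); handles(k,s,R); k=cam('top'); pickle.dump(k,open('t19.pkl','wb'))
g=cv2.cvtColor(k['img'],cv2.COLOR_RGB2GRAY)
for v in (214,216,218,220): print(v,g[v,306:366].tolist())
E
```

```text
t 39.5 pos [ 3.711e-01 -1.920e-02  2.000e-04] yangle 88.13 tilt [ 0. -0. -1.] q1,q6 [-3.  -0.  -1.1] F [ 1.2  0.  -2.2] open 0.711
-1 15 604 y [-0.0318 -0.0235] ztop -0.0448 | -1 25 690 y [-0.0348 -0.026 ] ztop -0.0448 | -1 35 724 y [-0.0376 -0.029 ] ztop -0.0448 | -1 45 519 y [-0.0391 -0.0319] ztop -0.0444 | xmax 0.0501
1 15 616 y [0.022  0.0304] ztop -0.0448 | 1 25 693 y [0.0248 0.0336] ztop -0.0447 | 1 35 741 y [0.028  0.0369] ztop -0.0447 | 1 45 472 y [0.031  0.0384] ztop -0.0441 | xmax 0.0495
214 [32, 32, 32, 34, 46, 58, 63, 55, 42, 33, 34, 67, 128, 179, 184, 184, 183, 134, 65, 31, 30, 40, 51, 51, 43, 35, 31, 31, 30, 26, 30, 30, 29, 29, 34, 41, 52, 82, 126, 168, 168, 175, 177, 130, 74, 48, 45, 41, 34, 43, 53, 81, 127, 125, 109, 105, 108, 107, 108, 108]
216 [52, 47, 45, 64, 111, 148, 157, 144, 97, 55, 49, 75, 129, 174, 183, 191, 188, 134, 70, 41, 49, 86, 138, 146, 128, 86, 51, 38, 38, 34, 33, 37, 34, 31, 35, 33, 48, 84, 138, 174, 173, 191, 189, 133, 68, 44, 42, 40, 43, 49, 54, 83, 130, 126, 110, 108, 108, 106, 107, 109]
218 [101, 101, 99, 101, 113, 154, 171, 164, 125, 97, 97, 106, 136, 170, 171, 191, 191, 146, 104, 95, 101, 118, 153, 168, 155, 118, 86, 86, 87, 87, 84, 80, 82, 79, 81, 83, 84, 106, 152, 176, 167, 189, 199, 164, 128, 121, 120, 119, 119, 116, 118, 131, 144, 126, 109, 107, 108, 106, 106, 111]
220 [108, 106, 108, 106, 114, 152, 169, 163, 127, 105, 103, 108, 124, 145, 145, 162, 161, 129, 106, 102, 112, 146, 166, 164, 137, 110, 100, 105, 105, 108, 107, 106, 105, 107, 106, 105, 109, 117, 146, 160, 150, 168, 178, 168, 163, 162, 163, 163, 163, 164, 164, 163, 156, 129, 110, 107, 106, 107, 108, 110]
```

Both clips are shut (ears about 12 mm over the outsides in rows 214–220). Take the pliers back to the mat.

Emit:
drive_tool(fingers=[0.3,0.3,0.3,0.3,0.3,0.3,0.3,0.3,0.3,0.3,0.3,0.3], dp=[[0.06,0,0],[0.1,0,0],[0.14,0,0],[0.15,0,0],[0.15,0,0],[0,0,-0.1],[0,0,-0.15],[0,0,-0.15],[0,0.1,-0.1],[0,0.18,0],[0,0.2,0],[0,0.2,0]], rotation=[[0,0,0],[0,0,0],[0,0,0],[0,0,0],[0,0,0],[0,0,0],[0,0,0],[0,0,0],[0,0,0],[0,0,0],[0,0,0],[0,0,0]])

```text
clock: 40.55
ee_pos: [0.3124, 0.0512, 0.0503]
orientation: [0.053, 3.141, 0.0]
wrist_force: [0.7, 0.4, -1.9]
opening: 0.699
```

Emit:
drive_tool(fingers=[0.3,0.3,0.3,0.3,0.3,0.3,0.3,0.3,0.3,0.3], dp=[[0,0.2,0],[0,0.2,0],[0,0.2,0],[0,0.15,0],[-0.08,0.05,0],[-0.08,0,0.1],[0,0,0.15],[0,0,0.15],[0,0,0.15],[0,0,0]], rotation=[[0,0,0],[0,0,0],[0,0,0],[0,0,0],[0,0,0],[0,0,0],[0,0,0],[0,0,0],[0,0,0],[0,0,0]])

```text
clock: 41.38
ee_pos: [0.3299, 0.129, -0.0068]
orientation: [-0.051, -3.138, 0.002]
wrist_force: [-1.3, -0.9, -1.3]
opening: 0.697
```

```bash
python3 - <<'E'
from h import *
s,R=st(); k=cam('wrist'); handles(k,s,R); plan((.332,.13,-.016),88)
E
```

```text
t 41.4 pos [ 0.3299  0.129  -0.0068] yangle 88.12 tilt [-0.003 -0.001 -1.   ] q1,q6 [21.4 -0.  23.2] F [-1.3 -0.9 -1.3] open 0.697
-1 15 611 y [-0.0313 -0.0229] ztop -0.0447 | -1 25 683 y [-0.0342 -0.0254] ztop -0.0447 | -1 35 720 y [-0.0371 -0.0284] ztop -0.0446 | -1 45 519 y [-0.0385 -0.0311] ztop -0.0441 | xmax 0.0501
1 15 610 y [0.0216 0.0297] ztop -0.0445 | 1 25 680 y [0.0243 0.033 ] ztop -0.0445 | 1 35 712 y [0.0275 0.0359] ztop -0.0444 | 1 45 446 y [0.0304 0.0375] ztop -0.0440 | xmax 0.0495
t 41.4 pos [ 0.3304  0.1292 -0.0055] yangle 88.12 tilt [-0.003 -0.001 -1.   ] q1,q6 [21.4 -0.  23.2] F [ 0.3 -0.6 -1.5] open 0.703
-> dp [-0.016  0.009  0.105] rot [-0.011 -0.024  0.02 ] dp after rot [-0.015  0.008  0.105]
```

Emit:
drive_tool(fingers=[0.3,0.3,0.3,0.3,0.25,0.1,0,0,0,0,0,0], dp=[[0,0,0.04],[0,0,0.04],[0,0,0.025],[0,0,0],[0,0,0],[0,0,0],[0,0,0],[0,0,0],[0,0,-0.1],[0,0,-0.2],[0,0,-0.25],[0,0,-0.25]], rotation=[[0,0,0],[0,0,0],[0,0,0],[0,0,0],[0,0,0],[0,0,0],[0,0,0],[0,0,0],[0,0,0],[0,0,0],[0,0,0],[0,0,0]])

```text
clock: 42.43
ee_pos: [0.3314, 0.1299, 0.0656]
orientation: [-0.051, -3.14, 0.001]
wrist_force: [1.5, 0.7, 0.3]
opening: 1.001
```

Emit:
drive_tool(fingers=[0,0,0,0,0,0,0,0,0,0], dp=[[0,0,-0.3],[0,0,-0.3],[0,0,-0.3],[0,0,-0.3],[0,0,-0.25],[-0.2,0.05,0],[-0.2,0.05,0],[-0.2,0.05,0],[-0.1,0.05,0],[0,0,0]], rotation=[[0,0,0],[0,0,0],[0,0,0],[0,0,0],[0,0,0],[0,0,0],[0,0,0],[0,0,0],[0,0,0],[0,0,0]])

```text
clock: 43.27
ee_pos: [0.4037, 0.1484, 0.2093]
orientation: [-0.052, -3.141, 0.0]
wrist_force: [0.3, 0.3, -0.0]
opening: 1.0
```

```bash
python3 - <<'E'
from h import *
st(); k=cam('wrist'); pickle.dump(k,open('w20.pkl','wb')); W=cloud(k)
m=(k['img'].max(2)<60)&(W[:,:,2]>.127)&(W[:,:,2]<.138)&(W[:,:,0]>.45)&(W[:,:,0]<.55); P=W[m]; print('handle',len(P),np.median(P,0),np.percentile(P,[2,98],axis=0).tolist())
plan((.5,np.percentile(P[:,1],[2,98]).mean(),.2),88)
# pliers
m=(W[:,:,2]>.012)&(W[:,:,2]<.04)&(W[:,:,0]<.452)&(W[:,:,0]>.25)&(abs(W[:,:,1]-.13)<.08)&((k['img'].max(2)<70)|(k['img'].min(2)>110)); Q=W[m]
print('pliers',len(Q),np.percentile(Q,[2,50,98],axis=0).round(4).tolist())
E
```

```text
t 43.3 pos [0.4037 0.1484 0.2093] yangle 88.12 tilt [-0. -0. -1.] q1,q6 [20.2  0.  22.1] F [ 0.3  0.3 -0. ] open 1.000
handle 1320 [0.49046979 0.16745896 0.13216516] [[0.4526851605867728, 0.1555931320888143, 0.1273667462973819], [0.5162446989709495, 0.3006733960282432, 0.1375139585324853]]
t 43.3 pos [0.4025 0.148  0.2093] yangle 88.13 tilt [-0.001 -0.    -1.   ] q1,q6 [20.2  0.  22.1] F [-0.5 -0.6 -0.8] open 1.002
-> dp [-0.948  0.833  0.092] rot [-0.004 -0.01   0.022] dp after rot [-0.946  0.835  0.093]

pliers 3651 [[0.2876, 0.0927, 0.0183], [0.3666, 0.1216, 0.0234], [0.4466, 0.1684, 0.0283]]
```

Emit:
drive_tool(fingers=[0.3,0.3,0.3,0.3,0.3,0.3,0.3,0.3,0.3,0.3,0.3,0.3], dp=[[-0.2,0.04,0],[-0.2,0.04,0],[-0.2,0.04,0],[-0.2,0.04,0],[-0.14,0.026,0],[0,0,0.2],[0,0,0.25],[0,0,0.25],[0,0,0.25],[0,0,0.2],[0,0,0.09],[0,0,0]], rotation=[[0,0,0],[0,0,0],[0,0,0],[0,0,0],[0,0,0],[0,0,0],[0,0,0],[0,0,0],[0,0,0],[0,0,0],[0,0,0],[0,0,0]])

```text
clock: 44.32
ee_pos: [0.4952, 0.1629, 0.0844]
orientation: [-0.051, -3.138, 0.002]
wrist_force: [-0.5, 0.3, -0.1]
opening: 0.7
```

Emit:
drive_tool(fingers=[1,1,1,1,1,1,1,1,1], dp=[[0,0,0],[0,0,0],[0,0,0],[0,0,0],[0,0,0],[0,0,0],[0,0,0],[0,0,0],[0,0,0]], rotation=[[0,0,0],[0,0,0],[0,0,0],[0,0,0],[0,0,0],[0,0,0],[0,0,0],[0,0,0],[0,0,0]], newtons=50)

```text
clock: 45.07
ee_pos: [0.4978, 0.1637, 0.087]
orientation: [0.051, 3.139, 0.001]
wrist_force: [-3.4, -0.5, 8.5]
opening: 0.174
```

```bash
python3 -c "
from h import *
plan((.4938,-.0265,.09),88)"
```

```text
t 45.1 pos [0.4978 0.1637 0.087 ] yangle 88.13 tilt [ 0.002  0.001 -1.   ] q1,q6 [18.2  0.  20.1] F [-3.4 -0.5  8.5] open 0.174
-> dp [-0.022 -1.902 -0.031] rot [0.008 0.018 0.022] dp after rot [-0.027 -1.902 -0.03 ]
```

Emit:
drive_tool(fingers=[1,1,1,1,1,1,1,1,1,1,1,1], dp=[[0,-0.1,-0.02],[0,-0.18,0],[0,-0.18,0],[0,-0.18,0],[0,-0.18,0],[0,-0.18,0],[0,-0.18,0],[0,-0.18,0],[0,-0.18,0],[0,-0.18,0],[0,-0.1,0],[0,-0.04,0]], rotation=[[0,0,0],[0,0,0],[0,0,0],[0,0,0],[0,0,0],[0,0,0],[0,0,0],[0,0,0],[0,0,0],[0,0,0],[0,0,0],[0,0,0]])

```text
clock: 46.07
ee_pos: [0.4911, -0.0237, 0.0872]
orientation: [-0.053, -3.141, -0.0]
wrist_force: [7.5, 1.2, -22.1]
opening: 0.175
```

Emit:
drive_tool(fingers=[1,1,1,1,1], dp=[[0,-0.03,0],[0,-0.02,0],[0,-0.02,0],[0,0,0],[0,0,0]], rotation=[[0,0,0],[0,0,0],[0,0,0],[0,0,0],[0,0,0]])

```text
clock: 46.48
ee_pos: [0.491, -0.0248, 0.0872]
orientation: [-0.047, -3.141, -0.015]
wrist_force: [8.0, 39.1, -22.2]
opening: 0.174
```

```bash
python3 -c "
from h import *
plan((.4938,-.0265,.09),88)"
```

```text
t 46.5 pos [ 0.491  -0.0248  0.0872] yangle 88.29 tilt [-0.    0.01 -1.  ] q1,q6 [-3.3  0.6 -1.6] F [  8.   39.1 -22.2] open 0.174
-> dp [-0.028 -0.016 -0.029] rot [ 0.093 -0.004  0.049] dp after rot [-0.028 -0.016 -0.028]
```

The hood is against its stop (39 N side reaction). Relax, release, rise and check.

Emit:
drive_tool(fingers=[1,1,0.4,0.3,0.3,0.3,0.3,0.3,0.3,0.3,0.3,0.3], dp=[[0,0.035,0.01],[0,0.02,0.01],[0,0,0],[0,0,0],[0,0,0],[0,0,0],[0,0,-0.1],[0,0,-0.2],[0,0,-0.3],[0,0,-0.3],[0,0,-0.3],[0,0,-0.2]], rotation=[[0,0,0],[0,0,0],[0,0,0],[0,0,0],[0,0,0],[0,0,0],[0,0,0],[0,0,0],[0,0,0],[0,0,0],[0,0,0],[0,0,0]])

```text
clock: 47.48
ee_pos: [0.4914, -0.0241, 0.2293]
orientation: [0.051, 3.138, -0.0]
wrist_force: [1.3, -0.1, 0.0]
opening: 0.702
```

Emit:
drive_tool(fingers=[0.3,0.3,0.3,0.3,0.3,0.3,0.3,0.3], dp=[[0.25,0,-0.2],[0.25,0,-0.2],[0.25,0,0],[0.25,0,0],[0.25,0,0],[0.2,0,0],[0,0,0],[0,0,0]], rotation=[[0,0,0],[0,0,0],[0,0,0],[0,0,0],[0,0,0],[0,0,0],[0,0,0],[0,0,0]])

```text
clock: 48.15
ee_pos: [0.3458, -0.0193, 0.2668]
orientation: [0.051, 3.139, -0.0]
wrist_force: [1.1, -0.4, -0.0]
opening: 0.7
```

```bash
python3 - <<'E'
from h import *
st(); t=cam('top'); k=cam('wrist'); pickle.dump((t,k),open('end.pkl','wb'))
a=cv2.resize(t['img'][160:330,170:400],(460,340)); b=cv2.resize(k['img'],(340,255)); b=cv2.copyMakeBorder(b,0,85,0,0,0)
cv2.imwrite('pics/end.png',np.hstack([a,b])[:,:,::-1])
W=cloud(k)
m=(k['img'].max(2)<60)&(abs(W[:,:,2]-.132)<.005)&(abs(W[:,:,0]-.49)<.04)&(abs(W[:,:,1]+.026)<.05); P=W[m]; print('handle',len(P),np.percentile(P,[3,50,97],axis=0).round(4).tolist() if len(P) else '')
W=cloud(t); m=(abs(W[:,:,2]-.132)<.008)&(k['img'].max(2)>=0)&(t['img'].max(2)<70)&(abs(W[:,:,0]-.49)<.04)&(abs(W[:,:,1]+.026)<.05); P=W[m]; print('handle top',len(P),np.percentile(P,[3,50,97],axis=0).round(4).tolist() if len(P) else '')
W=cloud(t); W0=cloud(pickle.load(open('k0.pkl','rb'))['top'])
for n,p in (('dropper',(.32,.275)),('roller',(.657,-.048))):
    for X in (W0,W):
        m=(np.hypot(X[:,:,0]-p[0],X[:,:,1]-p[1])<.04)&(X[:,:,2]>.03); print(n,X[m].mean(0).round(4),m.sum())
E
```

```text
t 48.1 pos [ 0.3458 -0.0193  0.2668] yangle 88.13 tilt [ 0.002 -0.    -1.   ] q1,q6 [-3.2  0.  -1.3] F [ 1.1 -0.4 -0. ] open 0.700
handle 497 [[0.4756, -0.0312, 0.1281], [0.4902, -0.0242, 0.1322], [0.5094, -0.0167, 0.1336]]
handle top 129 [[0.4749, -0.0294, 0.1288], [0.4921, -0.0225, 0.1328], [0.5115, -0.0159, 0.1364]]
dropper [0.324  0.2991 0.2159] 1530
dropper [0.324  0.2992 0.2161] 1527
roller [ 0.6566 -0.048   0.499 ] 3831
roller [ 0.6566 -0.048   0.4991] 3849
```

View pics/end.png

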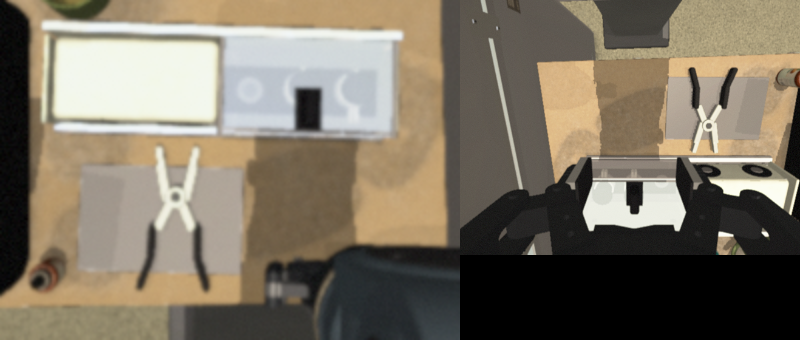

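The last view shows the hood closed onto the end plate, the pliers flat with pivot and grips on the mat, both outlets under the hood, and the bottles unmoved. Hand in.

```bash
python3 -c "
from station import env
print(env.sign_off())"
```

```text
the job is handed in; nothing more can be done
None
```

I handed the job in at about 48 s of the 210 s allowed. `sign_off` gives no verdict, so what follows rests on my own measurements.

**Done:**
- I slid the hood open.
- Both outlets present went into the right and middle pockets, mouths to the front. I pressed the caps home first, then snapped each clip shut with the pliers.
- I laid the pliers back on the mat and slid the hood shut.

**Last checks:**
- **Caps:** measured at 0.068 m when pressed down, which is home.
- **Clips:** ears about 12 mm over their outsides with the jaws open again, so both are shut.
- **Hood:** pushed against its stop; the handle reads within about 1–2 mm of its shut position.
- **Pliers:** the final top view shows them flat, with pivot and grips on the mat.
- **Bottles:** the dropper and roll-on bottle read as unmoved, though that depth check also took in the oven and shelf; they also look in place in the last view.

**What did not go to plan:**
- **Fingertip offset:** the real fingertips sit about 25–29 mm short of the reported TCP, so my first two grasps closed on nothing.
- **Hood opening:** the hood was about 26 mm ajar at the start. The first missed grasp apparently dragged it open, to about 0.189 m by camera, above the 0.16 m needed but short of the full 0.196 m.
- **Cap a:** it went down while the outlet was still on the worktop, popped up again on lifting, and was pressed home in the pocket. Its clip was still open throughout.
- **Forces:** pressing that cap peaked at 61 N at the wrist, through the fingers. That is under the 120 N wrist limit but over the 40 N one if that counts fingers; I took it to cover only the arm and gripper body. Shutting the hood against its stop peaked at about 46 N at the wrist, also through the fingers.

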